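# Free, swing in and pin the lens arm of a bench magnifier

### The arm

A 6-joint arm with a two-finger parallel gripper is mounted at the origin on the work surface. World frame = base frame: x ahead of the robot, y to its left, z up, the work surface at z = 0. Lengths are in m, angles in rad, forces in N, time in s.
With the tool pointing down it reaches from about 0.35 to 0.725 m from the base axis. Payload 4.3 kg.
Tool frame: the origin (TCP) lies at the very end of the fingers, on their centre line; the grasp point (between the pads) lies 19 mm behind it (ctrl.grasp_offset is the distance from the TCP to the grasp point, in m); z points along the fingers, x is the direction in which the jaws open and shut, and the axes are right-handed (so a half turn about z gives the same grasp; the last joint's range is limited). The gripper opens to 85 mm and grips with 20 to 120 N. Pads are 22 mm wide; open, the fingers measure 114 mm over their backs; the gripper's body (76 mm by 85 mm) begins 54 mm behind the grasp point. The pads swing forward as they close: fully open they stand 13 mm farther back than shut.
Start: joints at [1.081, 0.377, 0.081, 1.274, 0, 1.46], TCP at [0.213, 0.534, 0.231] pointing down, gripper open.
Joint ranges: [-2.72, 2.72], [-0.84, 1.66], [-1.02, 1.22], [-1.77, 2.12], [-1.37, 1.28], [-3.14, 3.14]. Speed limits (rad/s): [2.57, 2.57, 3.14, 3.14, 3.14, 3.14].

### API

Orientations are given as a unit quaternion [w, x, y, z].
In Python, from bench import ctrl, optics, workorder gives the robot as it stands.
- The arm moves only by the shell command python3 -m handwheel 'ROWS' [FORCE]. ROWS is a JSON object of lists of equal length, an entry for each row: "hand": the opening, from -1 (shut) to 1 (fully open); "translation": the shift along the world's x, y, z in cm, a list of three; "spin": the turn about the world's z in rad. A call has exactly 8 rows; each row is the pose to reach, as a shift and turn from the pose commanded when the call began; what a row does not reach only later rows make up. A row lasts 1/12 s, in which the tool goes at most 41.7 mm and 7.16 degrees, less where a joint would pass 70% of its speed; a pose out of reach is approached as far as the arm can. A call with a gripper value outside its range is refused whole. The fingers move at their own pace and stop on an object; FORCE is the grip in N (left out, the last holds). Time passes only in rows, so rows that repeat a pose let the fingers close, or fill a call up. It gives the time, the measured TCP pose, the force and the opening at its end, in the units of the state.
- ctrl.observe(): the state, without advancing time (a new reading comes with each control period).
- optics.read_camera(name): name is "scene" or "top" or "wrist"; returns a dict with "img" (480x640x3 uint8, red, green, blue), "range_z" (480x640 float32, m along the optical axis (not along the pixel's ray), 0 where there is no reading), "fx", "fy", "cx", "cy" (pixels), "pose" (4x4, takes a point from camera to world coordinates). Camera axes: x right, y down, z forward; pixel columns grow to the right and rows downward; lengths in m; the calibration is good to about 2 mm. The wrist camera is an equidistant fisheye: a pixel r from the principal point sees the ray r / f radians off the axis. A picture is of the moment at which its call begins.
- workorder.hand_in(): hands the job in, once; it reports no verdict.
The state is a dict: "clock": time; "joints": joint angles; "joint_velocities": joint speeds; "joint_efforts": joint torques, N m; "ee_pos": TCP position; "eef_rot": TCP orientation; "wrist_force": force on the tool from outside, world axes, zero at the start; "torque": the same for the moment, N m; "gripper_width": finger opening in m.
Only numpy, scipy, OpenCV 4.12 (cv2) and the standard library are available. Lean on these libraries where they do the work, as an engineer would, in place of code of your own. Each camera call takes 0.05 s, during which the arm holds its last target.

### The job

Get the bench magnifier ready for the class: lift its transport plate by the upright handle straight up off the two locating posts without tipping it, and lay it flat in the middle of the black rubber mat. Then swing the lens arm in by its knob until its tail is against the stop between the two sloping lock plates, and push the straight-gripped lock pin from the wooden rack fully home through the lined-up holes. Leave the two other pins, the dropper bottle and the tweezers where they are, and let go of everything at the end.

Things in the scene. Friction and masses are not known exactly. Their poses are not given: they have to be found in the camera images.
- stand: Cream bench magnifier, fixed; base x -155..205, y -80..80 mm, 30 high. Origin: on the bench below the lock hole; x to its back, y left, z up. Two 8 mm steel locating posts on the base at x -105, y -45 and +45, ending 58 mm above the bench. Behind the lock plates rise the pillar (165 mm above the bench) and the lens (250).
- fork: The stand's two sloping aluminium lock plates, 50 x 70 mm. Origin: hole centre on the lower plate's top, 100 mm above the bench. z = hole axis, leaning 35 deg from vertical to the stand's front; x up the slope, y to the left. Lower plate z -20..0 mm, upper z 12..22, chamfered 12.5 mm through holes on z; gap open to +y, walled at y -35. The pin enters along -z; nothing near rises above z 45.
- lens_arm (a joint): Angle (rad) of the dark steel lens arm about its pivot, parallel to the fork's z through its x +90 mm: 0 = tail on the stop, its 14 mm hole in line with the lock plates'; grows as the tail swings to +y of the fork. Starts at 0.38 to 0.60. Friction holds it where it is left (about 1.5 N at the knob). The transport plate's block keeps the tail out.
- tail_knob (a point): Point on the upright round black knob (diameter 12 mm) on the arm's tail, 147 mm from the pivot. The knob's axis is parallel to the fork's z; it spans z 9..43 mm in the fork's frame, this point is at z 30. With the arm at its stop the point is at (-57, 0, 30) mm in the fork's frame. Axes as the fork's when the arm is at 0.
- keeper_grip (a point): Middle of the handle of the loose aluminium transport plate (300 g), 72 mm above its underside: plate 80 x 125 x 6 mm, two 10.5 mm holes at y +-45; handle 14 (x) by 26 mm (y), top 85 mm above the underside. A 34 mm wide block reaches from it to x +57, top 50 mm above the underside. At the start axes as the stand's, underside 30 mm above the bench, posts 28 mm above the underside.
- mat_top (a point): Centre of the top of the black rubber mat, 170 x 150 mm, fixed, top 4 mm above the bench.
- pin_grip (a point): Point in the straight round grip of the steel lock pin (90 g); z along the pin to the grip end. Grip diameter 16 mm, 24 below to 16 mm above the point; flange diameter 22, underside 28 mm below; then 10 mm shaft, last 10 mm tapered, tip 76 mm below. Starts upright in one of the rack's holes. Fully home (flange on the upper lock plate) the point is at (0, 0, 50) mm in the fork's frame.
- rack: Pale wooden block, fixed, 60 (x) x 160 (y) x 60 mm high, three 13 mm holes at y -50, 0, +50 mm. Origin: centre of the underside. It holds three steel pins upright, flanges on its top, in any order.
- ball_pin: Steel pin with a 24 mm ball on top, reaching 86 mm above its tip; in the rack, to be left alone. Origin at its tip, 12 mm above the bench.
- square_pin: Steel pin with a 22 mm square head, reaching 70 mm above its tip; in the rack, to be left alone. Origin at its tip, 12 mm above the bench.
- dropper_bottle: Amber bottle with red cap, diameter 44 mm, 85 mm high, bystander. Origin: centre of the underside.
- tweezers: Steel tweezers, 120 mm long (x), 7 mm high, bystander. Origin: middle of the underside.
Not all that is in view belongs to the job. What is shaped like the part that bears keeper_grip but blue or green is not meant.

How it is judged:
On the way, in this order (a step that is already met when the one before it is completed fails the run):
1. the transport plate is off its posts and lies flat in the middle of the mat (horizontal distance between keeper_grip and mat_top below 0.035 m and z of keeper_grip in the frame of mat_top below 0.078 m and angle between keeper_grip's own z axis and vertical below 0.08 rad), for 0.1 s.
2. the lens arm has been swung in to its stop (value of joint lens_arm below 0.05 rad), for 0.1 s.
3. the lock pin is fully home through both plates and the arm's tail (x of pin_grip in the frame of fork between -0.006 and 0.006 m and y of pin_grip in the frame of fork between -0.006 and 0.006 m and z of pin_grip in the frame of fork between 0.044 and 0.054 m and angle between the z axis of pin_grip and the z axis of fork, either way round below 0.1 rad and value of joint lens_arm below 0.05 rad), for 0.1 s.
At the end, for the whole second after the job is handed in: The transport plate lies flat (within 0.08 rad) on the mat, its handle within 35 mm of the mat's centre; the lens arm is within 0.05 rad of its stop; the lock pin is through the holes, its flange within 4 mm of the upper plate, its axis within 0.1 rad and 6 mm of the hole's (all of step 1 and all of step 3); the robot touches nothing.
It fails at once if another pin in the rack is moved more than 30 mm (distance of any of ball_pin, square_pin from where it was at the start of the episode above 0.03 m).
It fails at once if the dropper bottle or the tweezers are moved more than 30 mm (distance of any of dropper_bottle, tweezers from where it was at the start of the episode above 0.03 m).
It fails at once if the transport plate is tipped more than 17 degrees (angle between keeper_grip's own z axis and vertical above 0.3 rad).
It also fails if it takes over 70 s, if anything falls off the work surface, if the arm or the gripper's body presses on something with over 40 N, if the wrist force passes 120 N, or if a joint passes its speed limit or range.

## Working session

There is one attempt and no reset: what is moved stays moved. The work goes in short steps, Python scripts to look and compute and a shell command to move; the robot and the scene stay as the last step left them, time stands still between calls to the robot, and variables do not carry over. Pictures are saved under pics/ and viewed, and the job is handed in when it is done.

```bash
ls -la; mkdir -p pics
cat > h.py <<'E'
import numpy as np, cv2
from bench import ctrl, optics
def snap(n,fn):
    c=optics.read_camera(n); cv2.imwrite('pics/'+fn,c['img'][:,:,::-1]); 
    np.savez('pics/'+fn[:-4]+'.npz',**{k:c[k] for k in c}); return c
def load(fn): return dict(np.load('pics/'+fn+'.npz'))
def ray(c,u,v):
    x=np.array([(u-float(c['cx']))/float(c['fx']),(v-float(c['cy']))/float(c['fy']),1.])
    return c['pose'][:3,3], c['pose'][:3,:3]@x
def onplane(c,u,v,z):
    o,d=ray(c,u,v); return o+d*(z-o[2])/d[2]
def cloud(c):
    v,u=np.mgrid[:480,:640]; z=c['range_z']
    P=np.stack([(u-c['cx'])/c['fx']*z,(v-c['cy'])/c['fy']*z,z],-1)
    return P@c['pose'][:3,:3].T+c['pose'][:3,3]
E
python3 - <<'E'
from h import *
for n in ['scene','top','wrist']:
    c=snap(n,n+'0.png'); print(n,c['fx'],c['cx'],c['cy'],c['pose'].round(3).tolist())
print(ctrl.observe(),ctrl.grasp_offset)
E
```

```text
total 12
drwxr-xr-x  3 agent agent 4096 Dec  6 22:20 .
drwxr-xr-x 23 root  root  4096 Dec  6 22:20 ..
drwxr-xr-x  2 agent agent 4096 Dec  6 22:20 pics
scene 519.1962798184052 323.5974415240948 239.01760619455885 [[0.878, 0.325, -0.351, 0.939], [0.478, -0.612, 0.63, -0.885], [-0.01, -0.721, -0.693, 1.038], [0.0, 0.0, 0.0, 1.0]]
top 620.0114457595857 311.1406166450759 227.02488364585153 [[0.003, -0.993, 0.115, 0.304], [-1.0, -0.004, -0.008, -0.05], [0.008, -0.115, -0.993, 1.648], [0.0, 0.0, 0.0, 1.0]]
wrist 371.64829954431775 313.8726550192554 244.94325759480049 [[0.371, 0.89, 0.265, 0.146], [0.929, -0.355, -0.108, 0.561], [-0.002, 0.286, -0.958, 0.373], [0.0, 0.0, 0.0, 1.0]]
{'clock': 0.15, 'joints': array([ 1.08068076e+00,  3.77919655e-01,  8.00061765e-02,  1.27437662e+00,
       -4.23666516e-05,  1.46048928e+00]), 'joint_velocities': array([-0.00102349, -0.00039321,  0.00342077, -0.00027939, -0.00046567,
       -0.00067535]), 'joint_efforts': array([ 1.08139942e-03, -4.64033246e+01,  2.70170814e+01,  1.38972793e-02,
       -1.13022754e-04, -7.15946896e-06]), 'ee_pos': array([0.21297072, 0.53361261, 0.23058999]), 'eef_rot': array([ 3.67065505e-04,  8.27871319e-01,  5.60917571e-01, -6.50805096e-04]), 'wrist_force': array([-0.03123279, -0.2715215 ,  0.0322329 ]), 'torque': array([-0.02814188, -0.03123616, -0.04847444]), 'gripper_width': 0.08552987604257797} 0.0187
```

View pics/scene0.png

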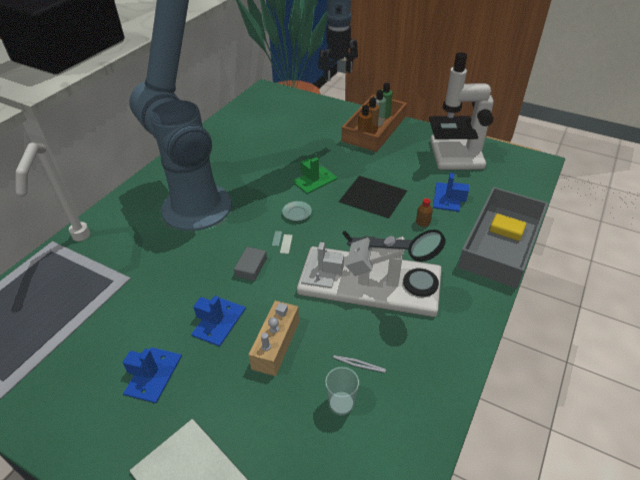

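View pics/top0.png

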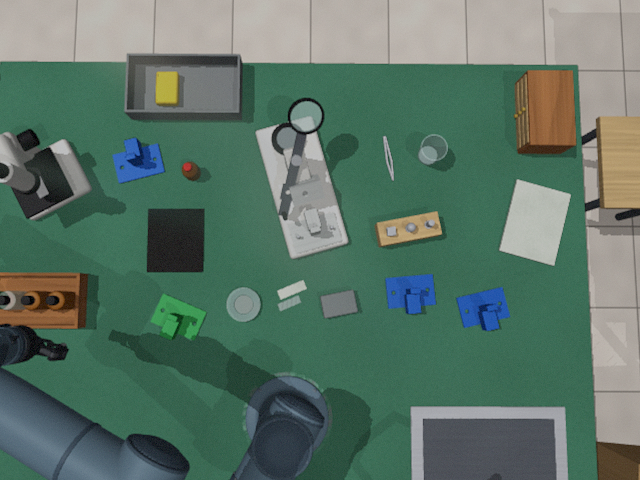

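Scene: the cream stand at top px (300,187), grey transport plate on its front (313,222), mat (176,240), rack (410,229). Lookalikes for the plate: blue at (138,160), (411,293), (483,309) and green (178,317). The only aluminium one is on the stand. Close crops next.

Run:
```python
from h import *
a=cv2.imread('pics/top0.png'); b=cv2.imread('pics/scene0.png')
cv2.imwrite('pics/c1.png',cv2.resize(a[100:270,240:370],None,fx=4.4,fy=3.5,interpolation=3)[:600])
cv2.imwrite('pics/c2.png',cv2.resize(b[215:380,240:460],None,fx=3.5,fy=3.5,interpolation=3))
cv2.imwrite('pics/c3.png',cv2.resize(a[200:260,365:455],None,fx=8,fy=8,interpolation=3))
```

```text
(no output)
```

View pics/c1.png

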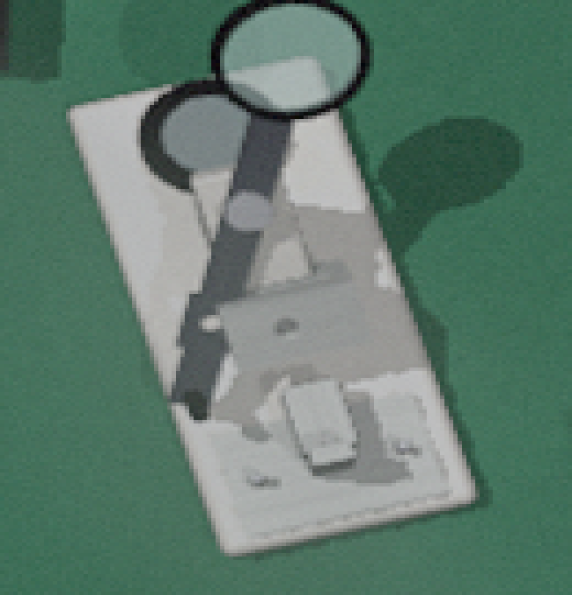

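View pics/c2.png

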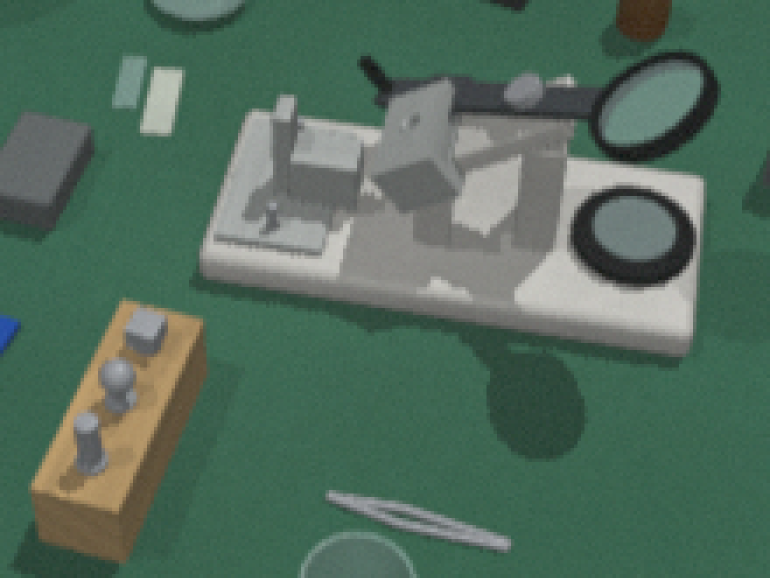

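View pics/c3.png

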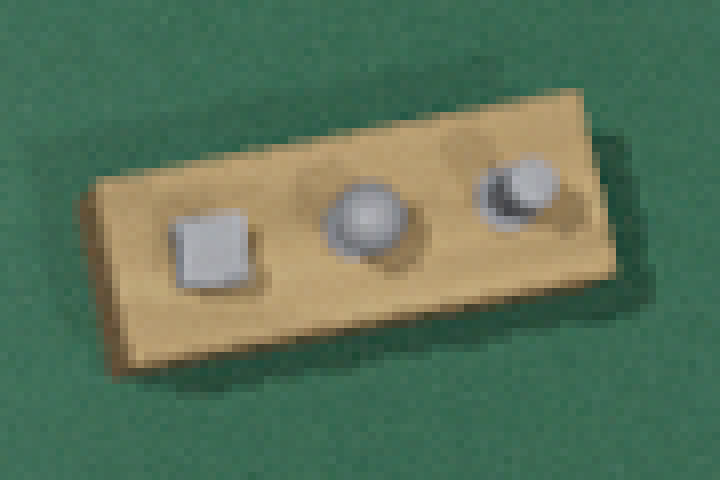

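```bash
cat > m1.py <<'E'
from h import *
c=load('top0'); P=cloud(c); im=c['img'].astype(int)
print('bench z', np.median(P[300:330,240:280,2]))
def rect(m,zn,lab):
    m=m.astype(np.uint8); n,L,S,C=cv2.connectedComponentsWithStats(m); k=1+np.argmax(S[1:,4]); m=(L==k)
    v,u=np.nonzero(cv2.morphologyEx(m.astype(np.uint8),cv2.MORPH_CLOSE,np.ones((5,5))))
    W=np.array([onplane(c,a,b,zn) for a,b in zip(u,v)])
    r=cv2.minAreaRect((W[:,:2]*1000).astype(np.float32)); print(lab,S[k],r, cv2.boxPoints(r).round(0).tolist())
    return r
U=np.mgrid[:480,:640][1];V=np.mgrid[:480,:640][0]
box=(U>240)&(U<365)&(V>100)&(V<270)
g=im[...,1]-im[...,0]
rect(box&(np.abs(P[...,2]-.032)<.012)&(g<12),.030,'stand')
rect(box&(np.abs(P[...,2]-.032)<.008)&(g<12)&(V>115),.030,'stand2')
rect((U>130)&(U<220)&(V>195)&(V<285)&(im.sum(-1)<110),.004,'mat')
rect((U>360)&(U<455)&(V>200)&(V<260)&(np.abs(P[...,2]-.06)<.012)&(im[...,0]>im[...,2]+25),.060,'rack')
E
python3 m1.py
```

```text
bench z 9.975277092966195e-05
stand [ 279  132   69  127 3435] ((576.7808837890625, -43.60009765625), (309.7669372558594, 158.68777465820312), 16.014171600341797) [[406.0, -10.0], [450.0, -163.0], [748.0, -77.0], [704.0, 75.0]]
stand2 [ 279  133   69  126 3030] ((576.2806396484375, -43.887001037597656), (308.58160400390625, 158.3046875), 15.986763000488281) [[406.0, -10.0], [450.0, -162.0], [746.0, -77.0], [703.0, 75.0]]
mat [ 147  219   57   53 1889] ((445.08819580078125, 296.8990478515625), (138.49818420410156, 148.25120544433594), 0.1907629519701004) [[376.0, 371.0], [376.0, 223.0], [515.0, 223.0], [514.0, 371.0]]
rack [ 377  212   65   34 1214] ((484.53369140625, -315.8544006347656), (60.628761291503906, 161.13734436035156), 11.054190635681152) [[439.0, -243.0], [470.0, -401.0], [530.0, -389.0], [499.0, -231.0]]
```

```bash
cat > m2.py <<'E'
from h import *
c=load('top0'); P=cloud(c); im=c['img'].astype(int)
exec(open('m1.py').read().split("U=np")[0].split("print('bench")[0]) 
s=open('m1.py').read(); exec(s[s.index('def rect'):s.index('U=np')])
V,U=np.mgrid[:480,:640]
rect((U>130)&(U<220)&(V>190)&(V<285)&(im[...,1]<55)&(im[...,1]-im[...,0]<25),.004,'mat')
print('hole',onplane(c,240+287/4.4,100+326/3.5,.118), P[193,305])
a=np.radians(16); R=np.array([[np.cos(a),-np.sin(a)],[np.sin(a),np.cos(a)]]); o=np.array([.577,-.0438])
for n,q in dict(hole=(-.0126,0),keep=(-.105,0),p1=(-.105,.045),p2=(-.105,-.045)).items(): print(n,o+R@q)
# handle: points above 95mm near
m=(P[...,2]>.085)&(P[...,2]<.125)&(abs(P[...,0]-.476)<.05)&(abs(P[...,1]+.073)<.05)
for q in zip(*np.nonzero(m)): print(q,P[q].round(3),im[q])
E
python3 m2.py
```

```text
mat [ 147  209   57   63 3523] ((458.5472106933594, 297.435791015625), (165.53823852539062, 149.0446319580078), 0.23933756351470947) [[375.0, 372.0], [376.0, 223.0], [542.0, 223.0], [541.0, 372.0]]
hole [ 0.56625712 -0.04760725  0.118     ] [ 0.57147706 -0.04697723  0.08964776]
hole [ 0.5648881  -0.04727303]
keep [ 0.47606752 -0.07274192]
p1 [ 0.46366384 -0.02948515]
p2 [ 0.4884712 -0.1159987]
(np.int64(212), np.int64(311)) [ 0.523 -0.062  0.088] [172 174 174]
(np.int64(213), np.int64(312)) [ 0.521 -0.065  0.087] [173 175 175]
(np.int64(214), np.int64(315)) [ 0.518 -0.073  0.087] [172 176 175]
(np.int64(216), np.int64(309)) [ 0.513 -0.057  0.086] [173 175 175]
(np.int64(220), np.int64(309)) [ 0.503 -0.057  0.085] [171 174 172]
(np.int64(220), np.int64(316)) [ 0.503 -0.075  0.086] [170 171 172]
(np.int64(222), np.int64(309)) [ 0.498 -0.057  0.086] [174 177 176]
(np.int64(222), np.int64(315)) [ 0.498 -0.073  0.087] [169 171 170]
(np.int64(223), np.int64(320)) [ 0.495 -0.085  0.086] [159 162 160]
(np.int64(226), np.int64(317)) [ 0.485 -0.077  0.111] [162 164 162]
(np.int64(226), np.int6
[... 3932 characters left out ...]
nt64(318)) [ 0.471 -0.08   0.101] [86 88 86]
(np.int64(232), np.int64(319)) [ 0.472 -0.083  0.089] [81 86 84]
(np.int64(232), np.int64(320)) [ 0.472 -0.085  0.089] [107 110 108]
(np.int64(233), np.int64(311)) [ 0.467 -0.062  0.109] [ 99 102 100]
(np.int64(233), np.int64(312)) [ 0.466 -0.065  0.117] [93 97 93]
(np.int64(233), np.int64(313)) [ 0.467 -0.067  0.109] [85 90 87]
(np.int64(233), np.int64(314)) [ 0.468 -0.07   0.104] [87 91 88]
(np.int64(233), np.int64(315)) [ 0.468 -0.073  0.1  ] [80 86 84]
(np.int64(233), np.int64(317)) [ 0.47  -0.078  0.086] [85 90 88]
(np.int64(234), np.int64(311)) [ 0.466 -0.063  0.092] [87 91 89]
(np.int64(234), np.int64(312)) [ 0.466 -0.065  0.093] [87 90 89]
```

Run:
```python
from h import *
a=cv2.imread('pics/top0.png')
cv2.imwrite('pics/c4.png',cv2.resize(a[200:260,280:350],None,fx=10,fy=10,interpolation=0))
```

```text
(no output)
```

View pics/c4.png

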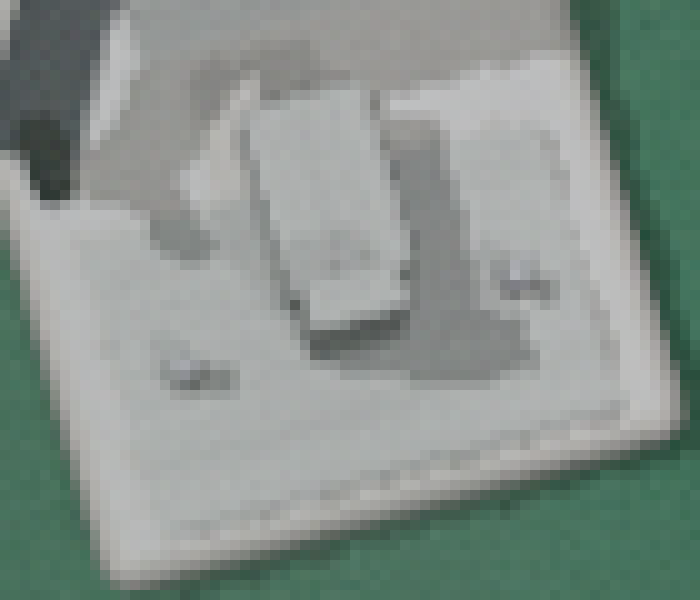

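```bash
python3 -m handwheel '{"hand":[1,1,1,1,1,1,1,1],"translation":[[1.6,-3.7,0],[3.2,-7.4,0],[4.8,-11.1,0],[6.4,-14.8,0],[8.0,-18.5,0],[9.6,-22.2,0],[11.2,-25.9,0],[12.8,-29.6,0]],"spin":[-0.11,-0.22,-0.33,-0.44,-0.55,-0.66,-0.77,-0.88]}' 60
```

```text
clock: 0.82
ee_pos: [0.3412, 0.2362, 0.2312]
eef_rot: [0.0, 0.988, 0.152, 0.0]
wrist_force: [0.9, 0.1, 0.3]
gripper_width: 0.085
```

```bash
python3 -m handwheel '{"hand":[1,1,1,1,1,1,1,1],"translation":[[1.7,-3.8,0],[3.4,-7.6,0],[5.1,-11.4,0],[6.8,-15.2,-0.5],[8.5,-19.0,-1],[10.2,-22.8,-1.5],[11.9,-26.6,-2],[13.5,-30.0,-3]],"spin":[-0.026,-0.026,-0.026,-0.026,-0.026,-0.026,-0.026,-0.026]}' && python3 -m handwheel '{"hand":[1,1,1,1,1,1,1,1],"translation":[[0,-0.9,-1],[0,-0.9,-2],[0,-0.9,-3],[0,-0.9,-4],[0,-0.9,-5],[0,-0.9,-5],[0,-0.9,-5],[0,-0.9,-5]],"spin":[0,0,0,0,0,0,0,0]}'
python3 - <<'E'
from h import *
snap('wrist','w1.png'); snap('scene','s1.png'); print(ctrl.observe()['ee_pos'],ctrl.observe()['eef_rot'])
E
```

```text
clock: 1.48
ee_pos: [0.4771, -0.0645, 0.2018]
eef_rot: [0.0, 0.99, 0.142, 0.001]
wrist_force: [1.6, 1.6, -0.3]
gripper_width: 0.0856
clock: 2.15
ee_pos: [0.4761, -0.0707, 0.1517]
eef_rot: [-0.0, 0.99, 0.142, 0.0]
wrist_force: [0.6, -0.0, 0.4]
gripper_width: 0.085
[ 0.47662817 -0.07088096  0.15203841] [2.28624096e-04 9.89844714e-01 1.42151445e-01 5.96491375e-04]
```

View pics/w1.png

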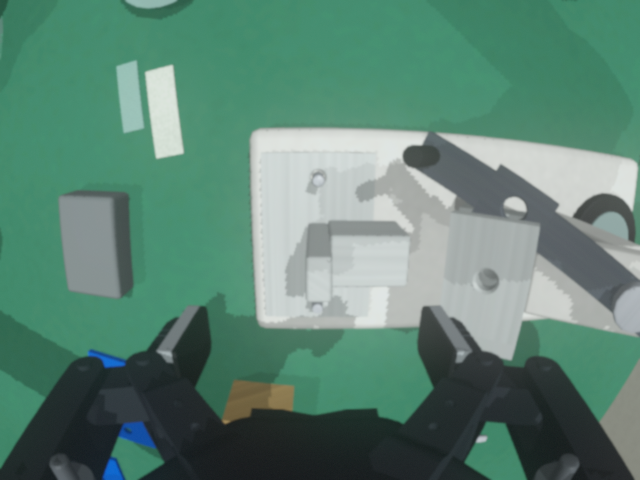

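```bash
python3 -m handwheel '{"hand":[1,1,1,1,1,1,1,1],"translation":[[0,-0.15,-1],[0,-0.15,-2],[0,-0.15,-3],[0,-0.15,-4],[0,-0.15,-5],[0,-0.15,-6],[0,-0.15,-6.5],[0,-0.15,-6.5]],"spin":[0,0,0,0,0,0,0,0]}' && python3 -m handwheel '{"hand":[-1,-1,-1,-1,-1,-1,-1,-1],"translation":[[0,0,0],[0,0,0],[0,0,0],[0,0,0],[0,0,0],[0,0,0],[0,0,0],[0,0,0]],"spin":[0,0,0,0,0,0,0,0]}' 70
python3 - <<'E'
from h import *
snap('wrist','w2.png'); print(ctrl.observe()['ee_pos'],ctrl.observe()['wrist_force'],ctrl.observe()['gripper_width'])
E
```

```text
clock: 2.92
ee_pos: [0.4756, -0.0722, 0.0858]
eef_rot: [-0.0, 0.99, 0.142, -0.001]
wrist_force: [-0.1, -0.4, -0.3]
gripper_width: 0.085
clock: 3.58
ee_pos: [0.4773, -0.0724, 0.0868]
eef_rot: [0.0, 0.99, 0.142, 0.001]
wrist_force: [2.1, 1.4, 1.1]
gripper_width: 0.013
[ 0.47728829 -0.07240873  0.08679215] [3.06301206 1.85619086 0.50523232] 0.013360254700851058
```

View pics/w2.png

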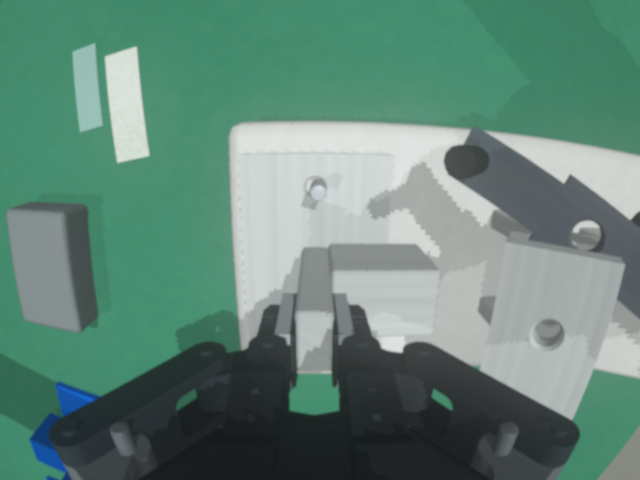

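Gripped (13.4 mm). Lifting straight up.

```bash
python3 -m handwheel '{"hand":[-1,-1,-1,-1,-1,-1,-1,-1],"translation":[[0,0,0.7],[0,0,1.4],[0,0,2.1],[0,0,2.8],[0,0,3.5],[0,0,4.5],[0,0,5.5],[0,0,6.5]],"spin":[0,0,0,0,0,0,0,0]}' && python3 -m handwheel '{"hand":[-1,-1,-1,-1,-1,-1,-1,-1],"translation":[[0,0.2,1],[0,0.5,2],[0,1.5,2.5],[0,3.5,3],[0,6,3],[0,9,3],[0,12,3],[0,15,3]],"spin":[0,0,0,0,0,0,0,0]}'
python3 - <<'E'
from h import *
snap('wrist','w3.png'); snap('scene','s3.png'); print(ctrl.observe()['ee_pos'],ctrl.observe()['wrist_force'],ctrl.observe()['gripper_width'])
E
```

```text
clock: 4.3
ee_pos: [0.4741, -0.0723, 0.151]
eef_rot: [-0.0, 0.99, 0.142, -0.002]
wrist_force: [0.4, -0.6, -3.7]
gripper_width: 0.0131
clock: 4.97
ee_pos: [0.4749, 0.0793, 0.1811]
eef_rot: [-0.0, 0.99, 0.142, -0.001]
wrist_force: [0.7, 0.6, -2.7]
gripper_width: 0.013
[0.4746871  0.08180863 0.18097168] [-0.52124149 -1.57095586 -4.67563038] 0.012648729429867365
```

View pics/s3.png

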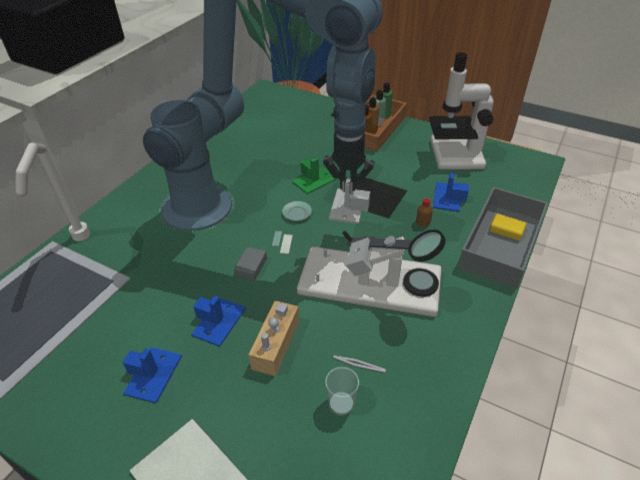

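```bash
python3 -m handwheel '{"hand":[-1,-1,-1,-1,-1,-1,-1,-1],"translation":[[-0.2,3,0],[-0.4,6,0],[-0.6,9,0],[-0.8,12,0],[-1,15,0],[-1.2,18,0],[-1.4,20.3,0],[-1.6,21.6,0]],"spin":[0,0,0,0,0,0,0,0]}' && python3 -m handwheel '{"hand":[-1,-1,-1,-1,-1,-1,-1,-1],"translation":[[0,0,-2],[0,0,-4],[0,0,-5.5],[0,0,-7],[0,0,-8],[0,0,-9],[0,0,-9.5],[0,0,-10]],"spin":[0,0,0,0,0,0,0,0]}'
python3 - <<'E'
from h import *
snap('wrist','w4.png'); snap('top','t4.png');snap('scene','s4.png'); print(ctrl.observe()['ee_pos'],ctrl.observe()['wrist_force'],ctrl.observe()['gripper_width'])
E
```

```text
clock: 5.73
ee_pos: [0.4592, 0.2957, 0.1809]
eef_rot: [-0.0, 0.99, 0.143, -0.001]
wrist_force: [0.7, 0.5, -3.4]
gripper_width: 0.013
clock: 6.4
ee_pos: [0.4602, 0.2933, 0.081]
eef_rot: [0.0, 0.99, 0.142, -0.0]
wrist_force: [-0.7, 0.5, -3.3]
gripper_width: 0.013
[0.46030214 0.29350795 0.08149233] [ 0.71300472  0.67733281 -3.09459317] 0.01280595483420956
```

View pics/w4.png

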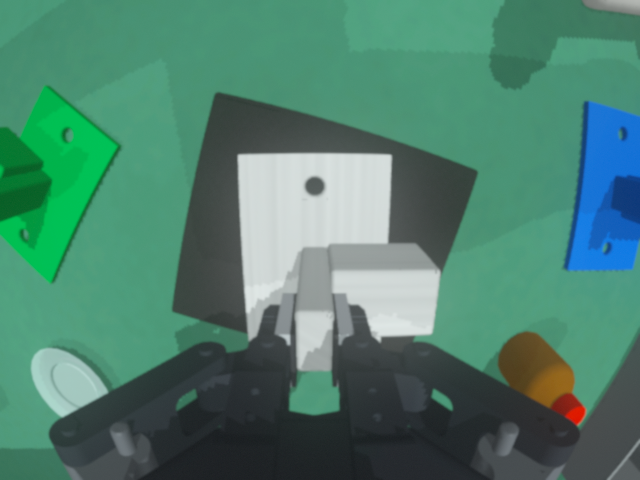

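View pics/s4.png

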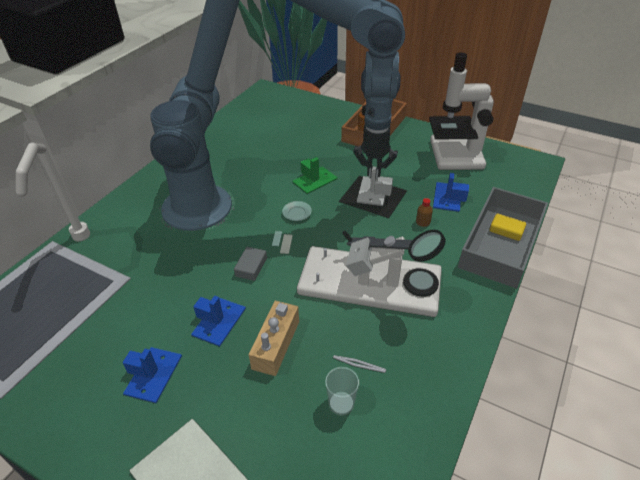

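```bash
python3 - <<'E'
from h import *
c=load('top0'); im=c['img'].astype(int)
V,U=np.mgrid[:480,:640]
m=(im[...,0]>im[...,1]+40)&(U>175)&(U<210)&(V>155)&(V<185)
print(U[m].mean(),V[m].mean(),onplane(c,U[m].mean(),V[m].mean(),.06), onplane(c,187,167,.085))
E
python3 -m handwheel '{"hand":[-1,-1,-1,-1,-1,-1,-1,-1],"translation":[[0,0.2,-0.5],[0,0.4,-1],[0,0.4,-1.4],[0,0.4,-1.7],[0,0.4,-1.9],[0,0.4,-2],[0,0.4,-2.1],[0,0.4,-2.1]],"spin":[0,0,0,0,0,0,0,0]}'
```

```text
186.77777777777777 166.6031746031746 [0.64481481 0.26108791 0.06      ] [0.638422   0.25559008 0.085     ]
clock: 7.22
ee_pos: [0.46, 0.2975, 0.0606]
eef_rot: [0.0, 0.99, 0.142, -0.0]
wrist_force: [-1.4, -0.9, -1.6]
gripper_width: 0.0123
```

```bash
python3 -m handwheel '{"hand":[-0.4,-0.2,0,0.2,0.3,0.3,0.3,0.3],"translation":[[0,0,0],[0,0,0],[0,0,0],[0,0,0],[0,0,0],[0,0,0],[0,0,0.2],[0,0,0.5]],"spin":[0,0,0,0,0,0,0,0]}' && python3 -m handwheel '{"hand":[0.3,0.3,0.3,0.3,0.3,0.3,0.3,0.3],"translation":[[0,0,1],[0,0,2.5],[0,0,4],[0,0,5.5],[0,0,7],[0,0,8.5],[0,0,10],[0,0,11]],"spin":[0,0,0,0,0,0,0,0]}'
python3 - <<'E'
from h import *
snap('wrist','w5.png'); snap('scene','s5.png'); print(ctrl.observe()['ee_pos'],ctrl.observe()['wrist_force'],ctrl.observe()['gripper_width'])
E
```

```text
clock: 7.88
ee_pos: [0.4599, 0.2974, 0.0652]
eef_rot: [0.0, 0.99, 0.142, -0.0]
wrist_force: [-0.1, -0.6, 0.2]
gripper_width: 0.0555
clock: 8.55
ee_pos: [0.4609, 0.2979, 0.1779]
eef_rot: [-0.0, 0.99, 0.142, 0.001]
wrist_force: [-0.2, -0.5, 0.4]
gripper_width: 0.0556
[0.46162223 0.29830891 0.17790236] [-0.01731679  0.19790735  0.30645528] 0.05541132290501189
```

View pics/s5.png

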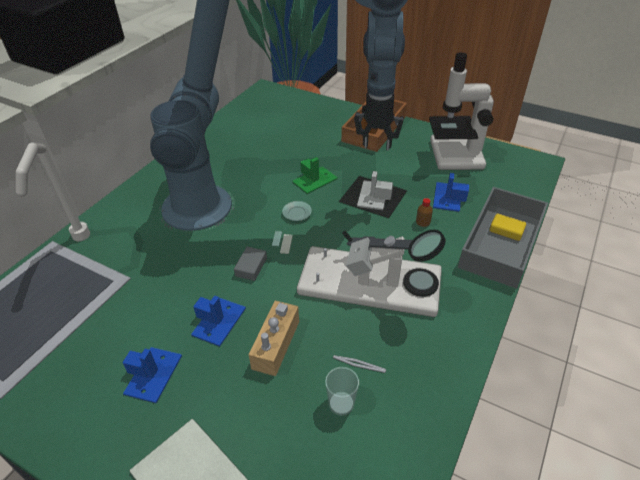

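View pics/w5.png

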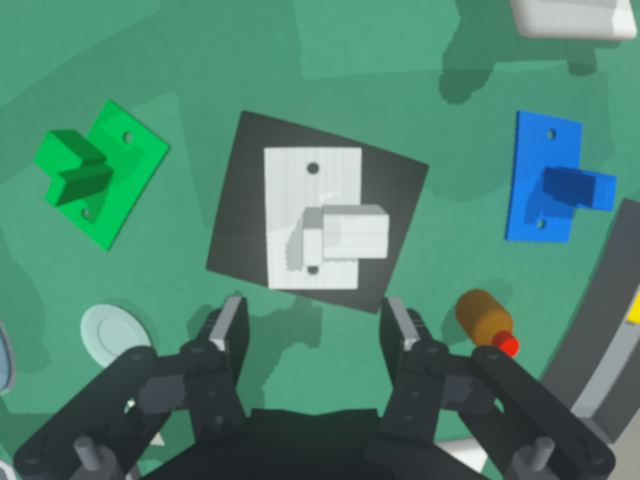

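```bash
cat >> h.py <<'E'
psi=np.radians(16.); O=np.array([.577,-.0438,0])
Rs=np.array([[np.cos(psi),-np.sin(psi),0],[np.sin(psi),np.cos(psi),0],[0,0,1]])
s35,c35=np.sin(np.radians(35)),np.cos(np.radians(35))
Rf=Rs@np.array([[c35,0,-s35],[0,1,0],[s35,0,c35]]); Of=O+[0,0,.1]
def f2w(p): return Of+Rf@np.array(p)/1000
def w2f(P): return Rf.T@(np.array(P)-Of)*1000
def fray(c,u,v):
    x,y=(u-float(c['cx'])),(v-float(c['cy'])); r=np.hypot(x,y); t=r/float(c['fx'])
    d=np.array([x/r*np.sin(t),y/r*np.sin(t),np.cos(t)]); return c['pose'][:3,3],c['pose'][:3,:3]@d
def onfork(o,d,z):
    n=Rf[:,2]; t=((Of-o)@n+z/1000)/(d@n); return w2f(o+t*d)
E
python3 - <<'E'
from h import *
c=load('top0'); w=load('w1')
q=onfork(*ray(c,284.5,216),30); print('top knob',q,np.arctan2(q[1],90-q[0]),np.hypot(q[1],90-q[0]))
for z in (9,26,43):
  q=onfork(*fray(w,421,156),z); print('w1 knob',z,q,np.arctan2(q[1],90-q[0]),np.hypot(q[1],90-q[0]))
q=onfork(*fray(w,488,278),22); print('hole w1',q)
q=onfork(*ray(c,305.2,193.1),22); print('hole top',q)
q=onfork(*fray(w,515,207),8); print('armhole w1',q,np.hypot(q[1],90-q[0]),np.arctan2(q[1],90-q[0]))
for th in (.5,.45,.4): print(th,f2w([90-147*np.cos(th),147*np.sin(th),30]))
print(f2w([-57,0,30]), f2w([0,0,50]))
cv2.imwrite('pics/c5.png',cv2.resize(w['img'][120:300,380:560,::-1],None,fx=3.3,fy=3.3))
E
```

```text
top knob [-40.66117741  64.54523205  30.        ] 0.45882754954703514 145.73410810055694
w1 knob 9 [-44.9648124   65.80574694   9.        ] 0.45365996009497744 150.15291178152467
w1 knob 26 [-39.23173427  66.5436067   26.        ] 0.4755098070638043 145.35780933977028
w1 knob 43 [-33.49865614  67.28146647  43.        ] 0.49883836914794294 140.63681523470777
hole w1 [ 4.07549945  4.75731689 22.        ]
hole top [ 1.49031919 -0.62266141 22.        ]
armhole w1 [12.42943373 43.25143383  8.        ] 88.81373361775866 0.5086405909516787
0.5 [0.51032058 0.01039566 0.10220242]
0.45 [0.50947546 0.00335433 0.10027458]
0.4 [ 0.5089349  -0.00376594  0.0985365 ]
[ 0.51557638 -0.06141294  0.0918807 ] [ 0.54943215 -0.05170495  0.1409576 ]
```

View pics/c5.png

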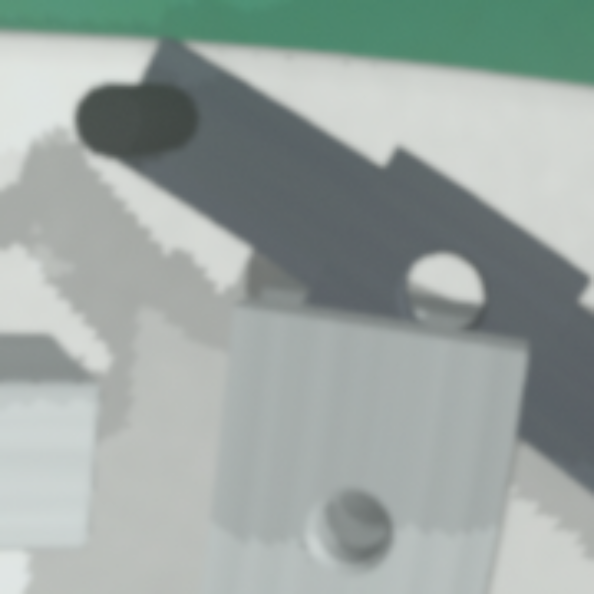

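```bash
python3 - <<'E'
from h import *
for th in (.47,.3,.15,0,-.03):
    p=f2w([90-147*np.cos(th),147*np.sin(th),22])-Rs[:,0]*.004; print(th,p.round(4), ((p-[.4616,.2983,.1779])*100).round(2))
E
python3 -m handwheel '{"hand":[0.3,0.1,-0.1,-0.25,-0.25,-0.25,-0.25,-0.25],"translation":[[0.5,-3,0],[1,-6,0],[1.5,-9,0],[2,-12,0],[2.5,-15,0],[3,-18,0],[3.5,-21,0],[4,-24,0]],"spin":[0.12,0.24,0.36,0.48,0.6,0.72,0.84,0.96]}'
```

```text
0.47 [0.5103 0.0063 0.0945] [  4.87 -29.2   -8.34]
0.3 [ 0.5093 -0.018   0.0891] [  4.77 -31.63  -8.88]
0.15 [ 0.5114 -0.0398  0.0863] [  4.98 -33.81  -9.16]
0 [ 0.5161 -0.0613  0.0853] [  5.45 -35.96  -9.26]
-0.03 [ 0.5174 -0.0655  0.0854] [  5.58 -36.38  -9.25]
clock: 9.32
ee_pos: [0.4996, 0.0561, 0.1746]
eef_rot: [-0.0, 0.811, 0.586, -0.0]
wrist_force: [0.7, 0.3, -0.3]
gripper_width: 0.0322
```

```bash
python3 -m handwheel '{"hand":[-0.25,-0.25,-0.25,-0.25,-0.25,-0.25,-0.25,-0.25],"translation":[[0.2,-0.5,0],[0.4,-1,0],[0.6,-2,-0.5],[0.8,-3,-1],[1,-4,-1.5],[1,-5,-2],[1,-5,-2.5],[1,-5,-2.5]],"spin":[0.12,0.24,0.36,0.48,0.6,0.6,0.6,0.6]}'
python3 - <<'E'
from h import *
snap('wrist','w6.png'); snap('scene','s6.png'); print(ctrl.observe()['ee_pos'],ctrl.observe()['eef_rot'])
E
```

```text
clock: 9.98
ee_pos: [0.509, 0.0074, 0.1488]
eef_rot: [-0.001, 0.605, 0.796, -0.001]
wrist_force: [-1.4, -0.2, -0.5]
gripper_width: 0.032
[0.50957444 0.0079374  0.14989161] [-6.53821478e-04  6.04383228e-01  7.96693455e-01 -1.59270516e-04]
```

View pics/w6.png

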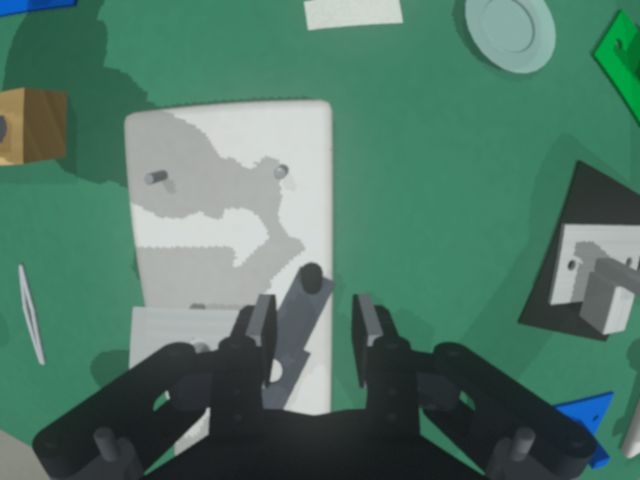

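Run:
```python
from h import *
w=load('w6')
q=onfork(*fray(w,311,268),43); print(q,np.arctan2(q[1],90-q[0]),np.hypot(q[1],90-q[0]))
q=onfork(*fray(w,201,349),22); print('hole',q)
for u,v,n in ((155,177,'post+'),(281,170,'post-')):
    o,d=fray(w,u,v); P=o+d*(.058-o[2])/d[2]; print(n,(Rs.T@(P-O)).round(4))
```

```text
[-40.64087669  66.64693849  43.        ] 0.47173760688066774 146.65896860445966
hole [ 1.09031515  4.12350905 22.        ]
post+ [-0.1026 -0.0374  0.058 ]
post- [-0.1036  0.048   0.058 ]
```

```bash
python3 -m handwheel '{"hand":[-0.25,-0.25,-0.25,-0.25,-0.25,-0.25,-0.25,-0.25],"translation":[[0.1,-0.1,-1],[0.1,-0.1,-2],[0.1,-0.1,-3],[0.1,-0.1,-4],[0.1,-0.1,-4.8],[0.1,-0.1,-5.4],[0.1,-0.1,-5.4],[0.1,-0.1,-5.4]],"spin":[0,0,0,0,0,0,0,0]}'
python3 - <<'E'
from h import *
snap('wrist','w7.png'); print(ctrl.observe()['ee_pos'],ctrl.observe()['wrist_force'])
E
```

```text
clock: 10.75
ee_pos: [0.5107, 0.0066, 0.0958]
eef_rot: [-0.001, 0.604, 0.797, -0.0]
wrist_force: [0.5, -0.3, 1.4]
gripper_width: 0.032
[0.5112599  0.00657639 0.09637084] [0.32502651 0.38848209 0.52357313]
```

View pics/w7.png

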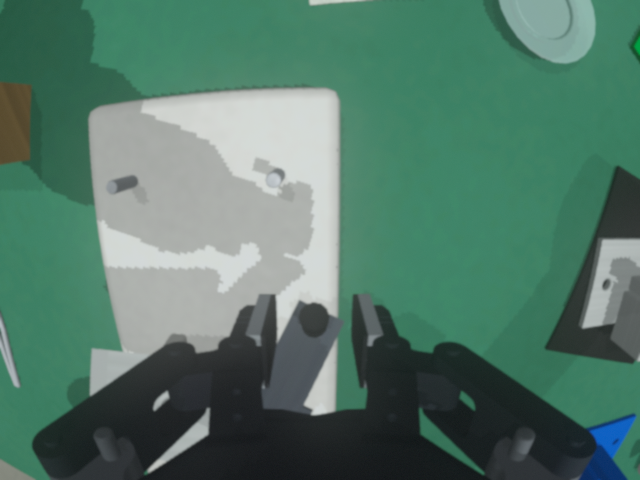

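```bash
python3 -m handwheel '{"hand":[-0.25,-0.25,-0.25,-0.25,-0.25,-0.25,-0.25,-0.25],"translation":[[0,-0.8,-0.2],[0,-1.6,-0.4],[0,-2.4,-0.5],[0,-3.2,-0.6],[0.1,-4,-0.7],[0.2,-4.8,-0.8],[0.3,-5.6,-0.9],[0.4,-6.4,-0.9]],"spin":[0,0,0,0,0,0,0,0]}' 
python3 -m handwheel '{"hand":[-0.25,-0.25,-0.25,-0.25,-0.25,-0.25,-0.25,-0.25],"translation":[[0.1,-0.3,0],[0.1,-0.5,0],[0.2,-0.7,0],[0.2,-0.9,0],[0.3,-1.1,0],[0.3,-1.3,0],[0.3,-1.4,0],[0.3,-1.4,0]],"spin":[0,0,0,0,0,0,0,0]}'
python3 - <<'E'
from h import *
snap('wrist','w8.png');snap('top','t8.png'); print(ctrl.observe()['ee_pos'],ctrl.observe()['wrist_force'])
E
```

```text
clock: 11.47
ee_pos: [0.5151, -0.0584, 0.0871]
eef_rot: [-0.0, 0.604, 0.797, -0.0]
wrist_force: [0.3, 2.1, -1.0]
gripper_width: 0.0321
clock: 12.13
ee_pos: [0.5184, -0.0693, 0.0874]
eef_rot: [-0.001, 0.603, 0.797, 0.002]
wrist_force: [0.3, 7.4, 0.1]
gripper_width: 0.032
[ 0.51838153 -0.06922901  0.0873775 ] [-0.43232519  7.07903588  0.54430967]
```

View pics/w8.png

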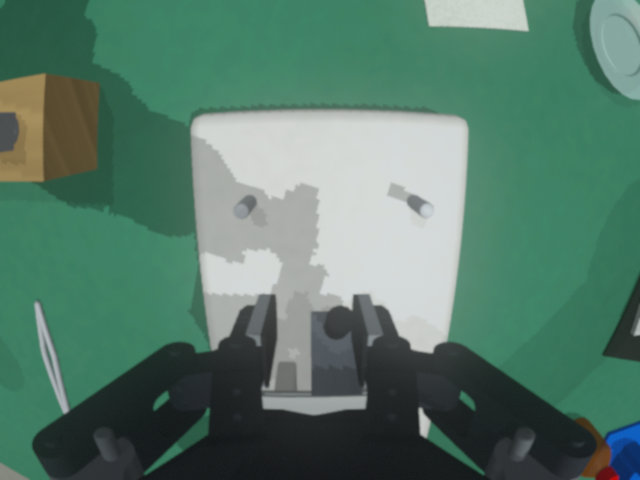

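```bash
python3 -m handwheel '{"hand":[-0.25,-0.25,-0.25,-0.25,-0.25,-0.25,-0.25,-0.25],"translation":[[0,-0.1,0],[0.1,-0.2,0],[0.1,-0.3,0],[0.1,-0.3,0],[0.1,-0.3,0],[0,0.3,0],[-0.2,0.6,0],[-0.2,0.6,0]],"spin":[0,0,0,0,0,0,0,0]}' 
python3 -m handwheel '{"hand":[-0.25,-0.25,-0.25,-0.25,-0.25,-0.25,-0.25,-0.25],"translation":[[0,0,0.5],[0,0,2],[0,0,4],[0,0,6],[0,0,8],[0,0,10],[0,0,12],[0,0,13]],"spin":[0,0,0,0,0,0,0,0]}'
python3 - <<'E'
from h import *
snap('wrist','w9.png');snap('top','t9.png');snap('scene','s9.png'); print(ctrl.observe()['ee_pos'],ctrl.observe()['wrist_force'])
E
```

```text
clock: 12.9
ee_pos: [0.5164, -0.0654, 0.0876]
eef_rot: [0.001, 0.604, 0.797, -0.0]
wrist_force: [-0.3, 0.0, 0.1]
gripper_width: 0.032
clock: 13.57
ee_pos: [0.5176, -0.0664, 0.2205]
eef_rot: [0.002, 0.604, 0.797, 0.001]
wrist_force: [0.3, -0.5, 0.1]
gripper_width: 0.0319
[ 0.51701645 -0.0659913   0.21797725] [ 0.61668443 -0.04279231 -0.19935225]
```

View pics/w9.png

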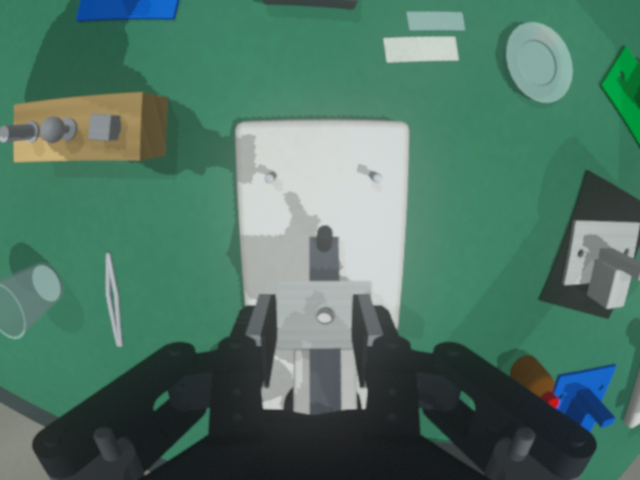

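Run:
```python
from h import *
w=load('w9'); t=load('t9'); s=load('s9')
cv2.imwrite('pics/c6.png',cv2.resize(w['img'][215:345,260:390,::-1],None,fx=4.5,fy=4.5,interpolation=3))
cv2.imwrite('pics/c7.png',cv2.resize(t['img'][160:240,270:350,::-1],None,fx=7,fy=7,interpolation=3))
cv2.imwrite('pics/c8.png',cv2.resize(s['img'][220:290,310:410,::-1],None,fx=7,fy=7,interpolation=3))
```

```text
(no output)
```

View pics/c6.png

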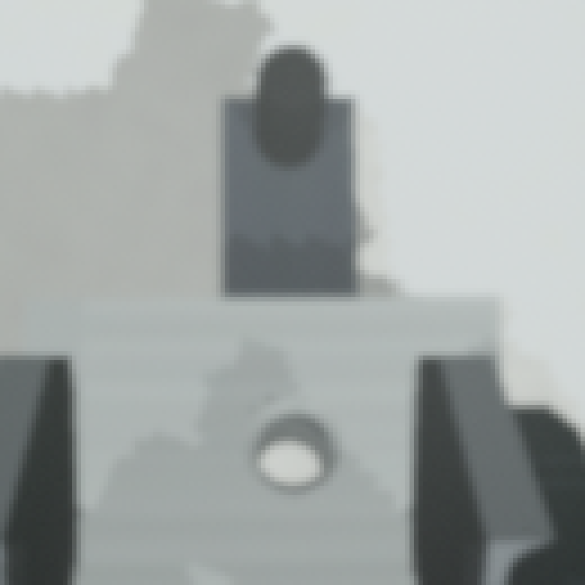

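View pics/c7.png

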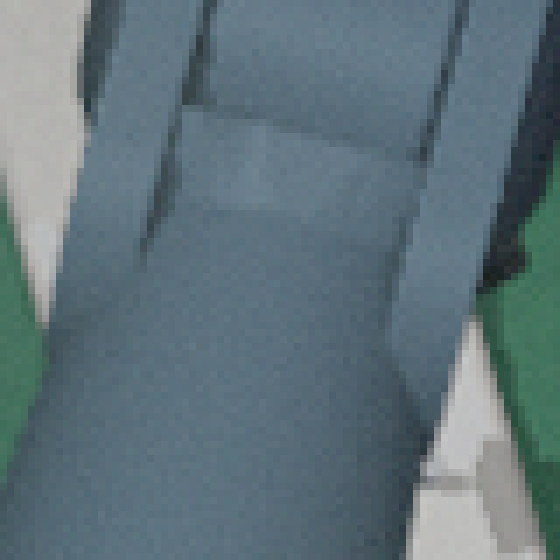

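View pics/c8.png

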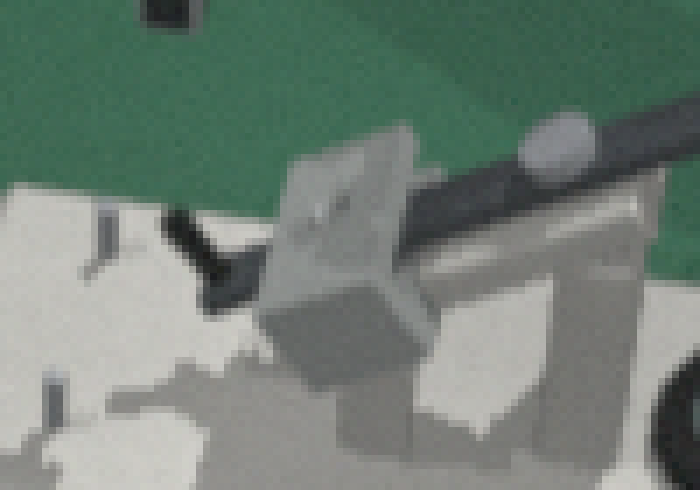

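Run:
```python
from h import *
w=load('w9'); s=load('s9'); 
def px(x,y): return 260+x/4.5,215+y/4.5
q=onfork(*fray(w,*px(296,453)),22); print('hole',q)
q=onfork(*fray(w,*px(291,75)),43); print('knobtop',q,np.arctan2(q[1],90-q[0]))
q=onfork(*fray(w,*px(291,140)),9); print('knobbase',q,np.arctan2(q[1],90-q[0]))
print('plate R front',onfork(*fray(w,*px(500,298)),22),'L front',onfork(*fray(w,*px(78,298)),22))
for u,v,n in ((269,177,'post-'),(375,178,'post+')):
    o,d=fray(w,u,v); P=o+d*(.058-o[2])/d[2]; print(n,(Rs.T@(P-O)).round(4))
q=onfork(*ray(s,310+328/7,220+207/7),22); print('hole scene',q)
```

```text
hole [ 4.43169113  2.70394218 22.        ]
knobtop [-53.15057383   2.03619018  43.        ] 0.01422315550942659
knobbase [-53.29550776   2.76980308   9.        ] 0.019326901781953516
plate R front [-21.14279114  37.09931859  22.        ] L front [-21.57587439 -33.31178984  22.        ]
post- [-0.1028 -0.0426  0.058 ]
post+ [-0.1018  0.0449  0.058 ]
hole scene [ 2.40256666  2.9334071  22.        ]
```

```bash
sed -i 's/O=np.array(\[.577,-.0438,0\])/O=np.array([.577,-.0438,0])+np.array([.0025*.9613-.0018*.2756,.0025*.2756+.0018*.9613,0])/' h.py
python3 - <<'E'
from h import *
c=load('top0'); s=load('scene0')
print(O)
print('top pin top',onplane(c,365+535/8,200+185/8,.104),'flange',onplane(c,365+508/8,200+200/8,.064))
b=s['img'][295:380,245:305,::-1]; cv2.imwrite('pics/c9.png',cv2.resize(b,None,fx=7,fy=7,interpolation=3))
print(f2w([0,0,50]))
E
```

```text
[ 0.57890717 -0.04138066  0.        ]
top pin top [ 0.4937364  -0.36609794  0.104     ] flange [ 0.49374141 -0.36547425  0.064     ]
[ 0.55133932 -0.04928561  0.1409576 ]
```

View pics/c9.png

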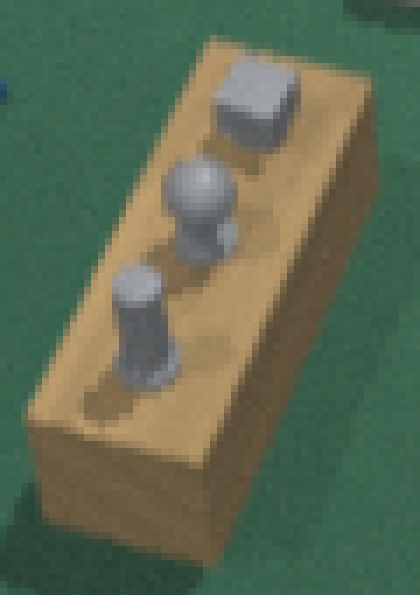

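```bash
python3 -m handwheel '{"hand":[-0.25,0,0.2,0.2,0.2,0.2,0.2,0.2],"translation":[[-0.5,-3.5,0],[-1,-7,0],[-1.5,-10.5,0],[-2,-14,0],[-2.3,-17.5,0],[-2.3,-21,0],[-2.3,-24.5,0],[-2.3,-28,0]],"spin":[-0.12,-0.24,-0.36,-0.48,-0.6,-0.72,-0.84,-0.96]}'
```

```text
clock: 14.38
ee_pos: [0.492, -0.3467, 0.2153]
eef_rot: [-0.001, 0.905, 0.425, -0.001]
wrist_force: [0.0, -0.0, 0.1]
gripper_width: 0.0516
```

```bash
python3 -m handwheel '{"hand":[0.2,0.2,0.2,0.2,0.2,0.2,0.2,0.2],"translation":[[0.1,-1,0],[0.2,-1.9,-0.5],[0.2,-1.9,-1],[0.2,-1.9,-2],[0.2,-1.9,-3],[0.2,-1.9,-4],[0.2,-1.9,-5],[0.2,-1.9,-5]],"spin":[-0.12,-0.24,-0.36,-0.48,-0.6,-0.69,-0.69,-0.69]}'
python3 - <<'E'
from h import *
snap('wrist','w10.png'); print(ctrl.observe()['ee_pos'],ctrl.observe()['eef_rot'])
E
```

```text
clock: 15.05
ee_pos: [0.4934, -0.363, 0.1634]
eef_rot: [-0.002, 0.995, 0.098, -0.002]
wrist_force: [0.2, -0.1, -0.0]
gripper_width: 0.0516
[ 0.49383396 -0.36335007  0.16478142] [-0.00174089  0.99514432  0.09839828 -0.00159038]
```

View pics/w10.png

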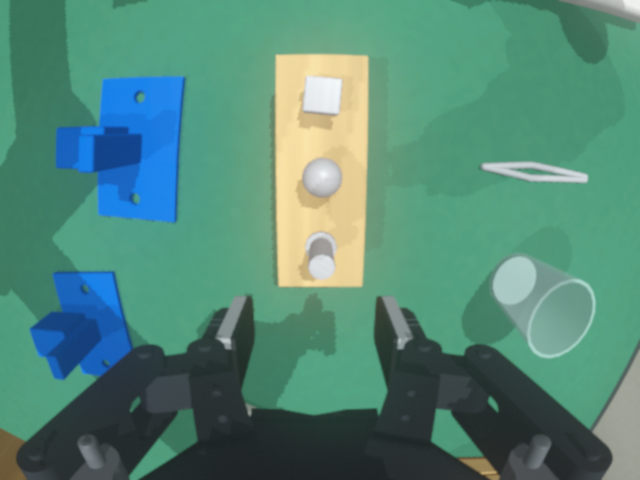

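Run:
```python
from h import *
w=load('w10')
for u,v,z,n in ((321,268,.104,'top'),(320,242,.062,'flange'),(322,177,.086,'ball'),(322,90,.082,'sq')):
    o,d=fray(w,u,v); print(n,(o+d*(z-o[2])/d[2]).round(4))
```

```text
top [ 0.4977 -0.3631  0.104 ]
flange [ 0.4969 -0.3596  0.062 ]
ball [ 0.4884 -0.3135  0.086 ]
sq [ 0.4782 -0.2622  0.082 ]
```

```bash
python3 -m handwheel '{"hand":[0.2,0.2,0.2,0.2,0.2,0.2,0.2,0.2],"translation":[[0.2,0,-1.2],[0.2,0,-2.4],[0.2,0,-3.6],[0.2,0,-4.8],[0.2,0,-6],[0.2,0,-7.2],[0.2,0,-8.4],[0.2,0,-9]],"spin":[0,0,0,0,0,0,0,0]}'; python3 -m handwheel '{"hand":[0,-0.2,-0.4,-0.6,-0.8,-0.8,-0.8,-0.8],"translation":[[0,0,0],[0,0,0],[0,0,0],[0,0,0],[0,0,0],[0,0,0],[0,0,0],[0,0,0]],"spin":[0,0,0,0,0,0,0,0]}' 20;  python3 - <<'E'
from h import *
snap('wrist','w11.png'); print(ctrl.observe()['ee_pos'],ctrl.observe()['wrist_force'],ctrl.observe()['gripper_width'])
E
```

```text
clock: 15.77
ee_pos: [0.4967, -0.3639, 0.0761]
eef_rot: [-0.001, 0.995, 0.098, -0.001]
wrist_force: [-0.4, 0.1, 0.5]
gripper_width: 0.051
clock: 16.43
ee_pos: [0.4979, -0.365, 0.0784]
eef_rot: [0.001, 0.995, 0.097, 0.001]
wrist_force: [0.7, 0.2, 5.2]
gripper_width: 0.0152
[ 0.49787737 -0.36499409  0.07839513] [0.17467616 0.64144293 4.96436597] 0.015198266340204677
```

View pics/w11.png

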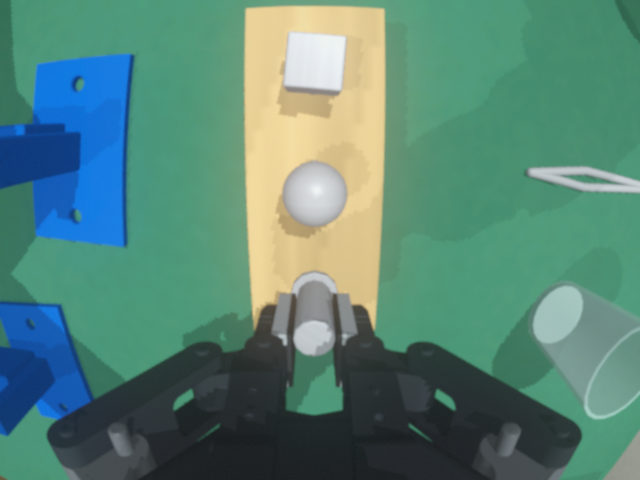

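```bash
python3 -m handwheel '{"hand":[-0.8,-0.8,-0.8,-0.8,-0.8,-0.8,-0.8,-0.8],"translation":[[0,0,0.4],[0,0,0.8],[0,0,1.4],[0,0,2],[0,0,2.6],[0,0,3.2],[0,0,3.8],[0,0,4.2]],"spin":[0.1,0.2,0.3,0.42,0.54,0.66,0.78,0.9]}' 30; python3 -m handwheel '{"hand":[-0.8,-0.8,-0.8,-0.8,-0.8,-0.8,-0.8,-0.8],"translation":[[0,0,0],[0,0,0],[0,0,0],[0,0,0],[0,0,0],[0,0,0],[0,0,0],[0,0,0]],"spin":[0.12,0.24,0.36,0.48,0.6,0.72,0.76,0.76]}' 20;  python3 - <<'E'
from h import *
snap('wrist','w12.png'); snap('scene','s12.png'); print(ctrl.observe()['ee_pos'],ctrl.observe()['eef_rot'],ctrl.observe()['wrist_force'],ctrl.observe()['gripper_width'])
b=load('s12')['img'][220:390,180:380,::-1]; cv2.imwrite('pics/c12.png',cv2.resize(b,None,fx=3.5,fy=3.5,interpolation=3))
E
```

```text
clock: 17.15
ee_pos: [0.4971, -0.3642, 0.1193]
eef_rot: [-0.0, 0.852, 0.523, 0.0]
wrist_force: [-0.2, -0.1, -1.1]
gripper_width: 0.0149
clock: 17.82
ee_pos: [0.497, -0.3637, 0.1186]
eef_rot: [-0.001, 0.6, 0.8, 0.001]
wrist_force: [1.9, 0.3, -0.5]
gripper_width: 0.0148
[ 0.49698949 -0.3638765   0.11878429] [-6.17203647e-04  6.00269338e-01  7.99797606e-01  3.61165681e-04] [ 0.38876823  0.87859191 -1.47055207] 0.014795760179745444
```

View pics/w12.png

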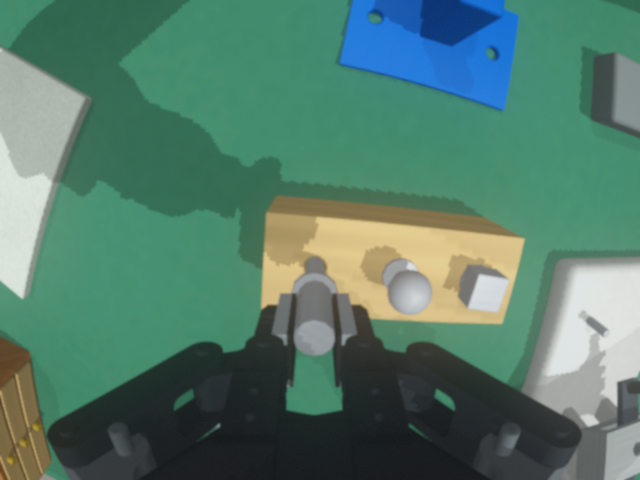

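View pics/c12.png

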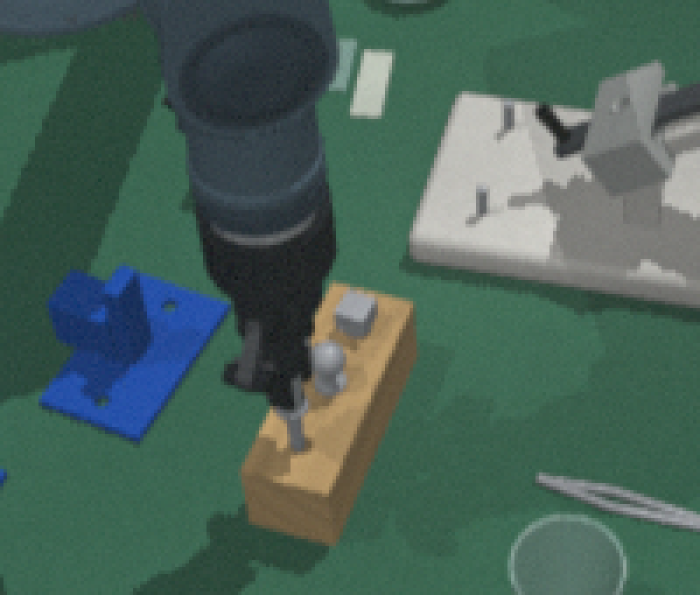

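```bash
python3 -m handwheel '{"hand":[-0.8,-0.8,-0.8,-0.8,-0.8,-0.8,-0.8,-0.8],"translation":[[-0.35,-0.1,0.1],[-0.7,-0.2,0.15],[-1.05,-0.3,0.15],[-1.35,-0.4,0.15],[-1.7,-0.5,0.05],[-2,-0.6,-0.05],[-2.3,-0.67,-0.1],[-2.6,-0.75,-0.15]],"spin":[0,0,0,0,0,0,0,0]}' 20;   python3 - <<'E'
from h import *
snap('wrist','w13.png'); snap('scene','s13.png'); print(ctrl.observe()['ee_pos'],ctrl.observe()['wrist_force'],ctrl.observe()['gripper_width'])
b=load('s13')['img'][220:390,180:380,::-1]; cv2.imwrite('pics/c13.png',cv2.resize(b,None,fx=3.5,fy=3.5,interpolation=3))
E
```

```text
clock: 18.58
ee_pos: [0.471, -0.3722, 0.1181]
eef_rot: [0.0, 0.6, 0.8, 0.0]
wrist_force: [2.2, 2.3, 1.2]
gripper_width: 0.0146
[ 0.4707478  -0.37231793  0.11799214] [2.35558764 2.22788904 2.629689  ] 0.014803385903061348
```

View pics/w13.png

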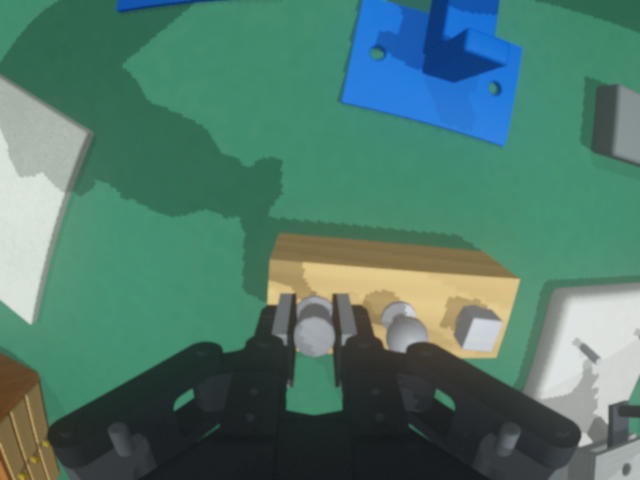

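View pics/c13.png

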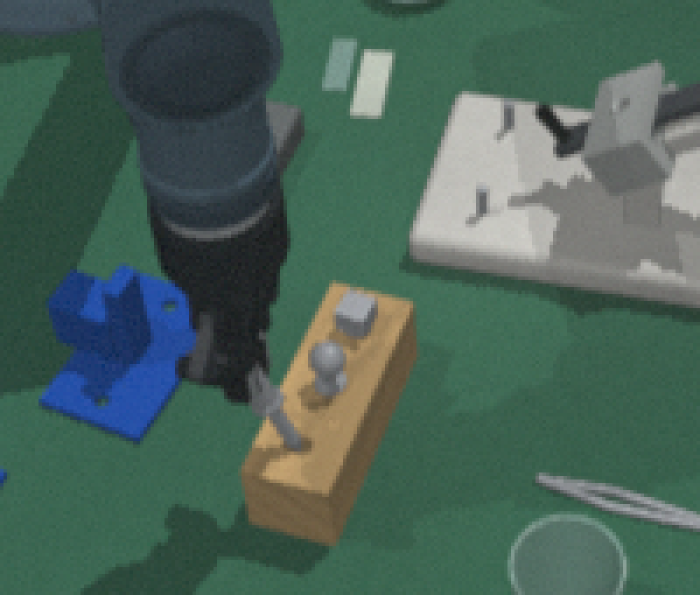

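```bash
python3 -m handwheel '{"hand":[-0.8,-0.8,-0.8,-0.8,-0.8,-0.8,-0.8,-0.8],"translation":[[-0.3,-0.1,-0.1],[-0.6,-0.2,-0.25],[-0.9,-0.3,-0.4],[-1.2,-0.35,-0.6],[-1.5,-0.45,-0.75],[-1.8,-0.5,-0.95],[-2.0,-0.55,-1.1],[-2.0,-0.55,-1.1]],"spin":[0,0,0,0,0,0,0,0]}' 20;   python3 - <<'E'
from h import *
snap('scene','s14.png'); print(ctrl.observe()['ee_pos'],ctrl.observe()['wrist_force'],ctrl.observe()['gripper_width'])
b=load('s14')['img'][220:390,180:380,::-1]; cv2.imwrite('pics/c14.png',cv2.resize(b,None,fx=3.5,fy=3.5,interpolation=3))
E
```

```text
clock: 19.35
ee_pos: [0.4505, -0.378, 0.1066]
eef_rot: [-0.0, 0.6, 0.8, -0.001]
wrist_force: [1.2, -0.1, 3.6]
gripper_width: 0.0148
[ 0.45070117 -0.3779026   0.10670365] [ 0.25346328 -0.06990844  3.82638279] 0.014769978108015423
```

View pics/c14.png

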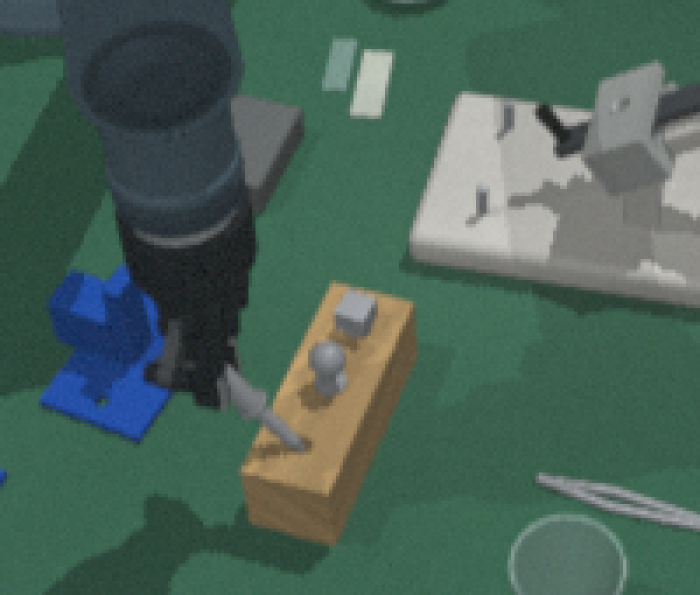

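```bash
python3 -m handwheel '{"hand":[-0.8,-0.8,-0.8,-0.8,-0.8,-0.8,-0.8,-0.8],"translation":[[0,0,0],[0,0,0],[-0.4,-0.1,0.6],[-0.8,-0.2,1.2],[-1,-0.3,2],[-1,-0.3,4],[-1,-0.3,6],[-1,-0.3,7]],"spin":[0,0,0,0,0,0,0,0]}' 60;   python3 - <<'E'
from h import *
snap('scene','s15.png');snap('wrist','w15.png'); snap('top','t15.png'); print(ctrl.observe()['ee_pos'],ctrl.observe()['wrist_force'],ctrl.observe()['gripper_width'])
b=load('s15')['img'][270:370,200:300,::-1]; cv2.imwrite('pics/c15.png',cv2.resize(b,None,fx=6,fy=6,interpolation=3))
E
```

```text
clock: 20.07
ee_pos: [0.4411, -0.3812, 0.1795]
eef_rot: [0.001, 0.6, 0.8, -0.001]
wrist_force: [1.1, -1.0, -0.4]
gripper_width: 0.014
[ 0.44138012 -0.38110963  0.17763731] [ 0.75617004  0.0463729  -0.76758336] 0.014059665481137879
```

View pics/c15.png

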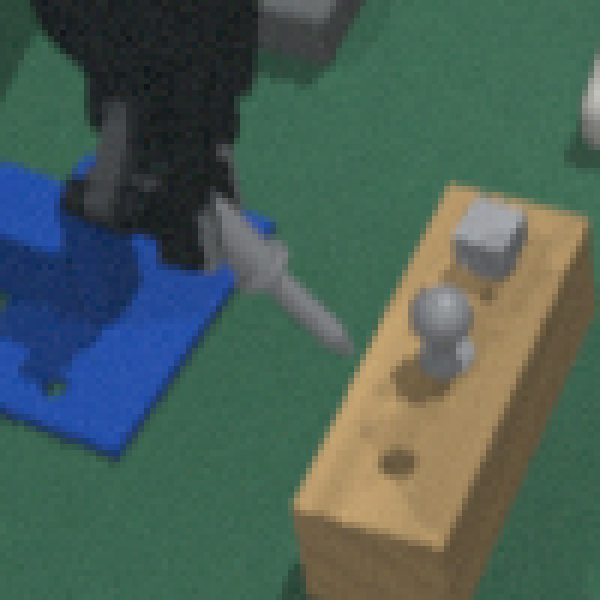

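View pics/w15.png

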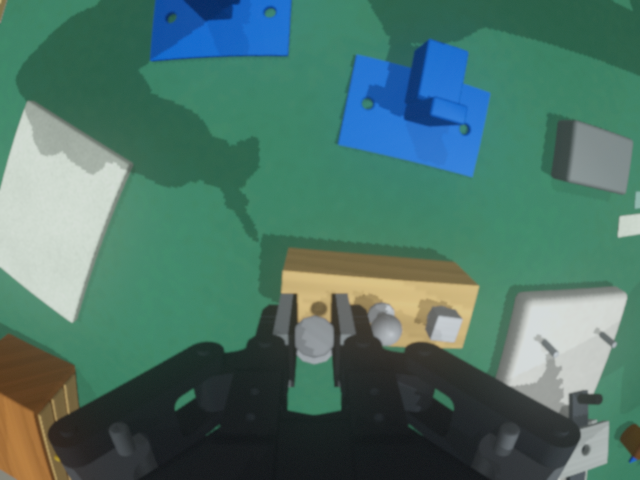

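```bash
cat >> h.py <<'E'
def onvert(c,u,v,tcp,psi_=np.radians(16.2)):
    n=np.array([-np.sin(psi_),np.cos(psi_),0]); o,d=ray(c,u,v); t=(tcp-o)@n/(d@n); P=o+t*d
    ax=np.array([np.cos(psi_),np.sin(psi_),0]); return np.array([(P-tcp)@ax,P[2]-tcp[2]])*1000
E
python3 - <<'E'
from h import *
s=load('s15'); t=np.array([.4414,-.3811,.1776])
p=[onvert(s,200+x/6,270+y/6,t) for x,y in ((346,347),(290,287),(263,262),(222,215))]
print(np.array(p).round(1)); 
for i in (1,2,3):
    d=p[0]-p[i]; print(np.degrees(np.arctan2(d[0],-d[1])),np.hypot(*d))
E
```

```text
[[ 47.3 -46.3]
 [ 29.8 -16.2]
 [ 21.3  -4.3]
 [  9.2  18.6]]
30.165151124811786 34.81910506140379
31.772666918065088 49.39630749747612
30.39247995525973 75.2254551202229
```

Run:
```python
from h import *
b=load('s15')['img'][298:332,228:262,::-1]; cv2.imwrite('pics/c16.png',cv2.resize(b,None,fx=17,fy=17,interpolation=0))
```

```text
(no output)
```

View pics/c16.png

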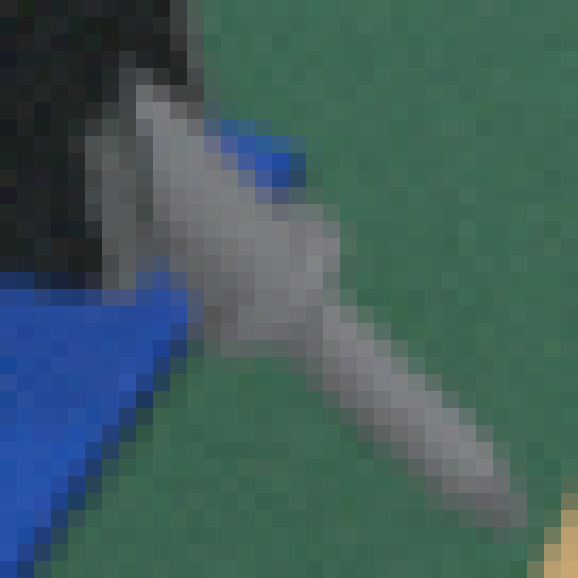

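Run:
```python
from h import *
s=load('s15'); im=s['img'].astype(int); t=np.array([.4414,-.3811,.1776])
# shaft pixels: grey, in box
V,U=np.mgrid[:480,:640]
m=(abs(im[...,1]-im[...,0])<14)&(im[...,0]>80)&(U>=247)&(U<=259)&(V>=316)&(V<=329)
ctr=np.argwhere(m)[:,::-1].astype(np.float32); print(len(ctr)); l=cv2.fitLine(ctr,cv2.DIST_L2,0,.01,.01).ravel(); print(l)
a=[onvert(s,l[2]+k*l[0]*1.,l[3]+k*l[1],t) for k in (-7,6)]
a=np.array(a) if a[0][1]>a[1][1] else np.array(a)[::-1]
d=a[1]-a[0]; print(a,np.degrees(np.arctan2(d[0],-d[1])))
k=(18.7-a[0][1])/d[1]; print('axis at grasp height',a[0]+k*d)
for x,y in ((515,518),(275,278)): print(onvert(s,228+x/17-.5,298+y/17-.5,t))
# same via wrist: grip top centre
w=load('w15')
for z in (.19,.2,.205):
  o,d=fray(w,314,341); P=o+d*(z-o[2])/d[2]; print(z,Rs.T@(P-t)*1000)
```

```text
62
[  0.6984626    0.71564656 251.93549    322.2742    ]
[[ 27.07452507 -14.95518817]
 [ 44.20104158 -42.64592665]] 31.736483867262816
axis at grasp height [ 6.25904063 18.7       ]
[ 47.51786747 -46.69936058]
[20.82918278 -5.02868245]
0.19 [ 9.29110796 -0.85671205 12.4       ]
0.2 [ 3.15834023 -0.83556851 22.4       ]
0.205 [ 0.09195636 -0.82499674 27.4       ]
```

Run:
```python
from h import *
a=np.radians(16.2); ax=np.array([np.cos(a),np.sin(a),0]); ay=np.array([-np.sin(a),np.cos(a),0])
tip=.0475*ax-.0008*ay+np.array([0,0,-.0467]); gp=.0069*ax-.0008*ay+np.array([0,0,.0175])
for z in (60,37,24,16,6,-6,-16,-26):
    print(z,'tip-based TCP',(f2w([0,0,z])-tip).round(4),'gp-based',(f2w([0,0,z+76])-gp).round(4))
print('home TCP in fork',w2f(f2w([0,0,50])-gp))
```

```text
60 tip-based TCP [ 0.5    -0.0634  0.1958] gp-based [ 0.4971 -0.064   0.1939]
37 tip-based TCP [ 0.5127 -0.0597  0.177 ] gp-based [ 0.5098 -0.0604  0.1751]
24 tip-based TCP [ 0.5198 -0.0577  0.1664] gp-based [ 0.5169 -0.0583  0.1644]
16 tip-based TCP [ 0.5242 -0.0564  0.1598] gp-based [ 0.5213 -0.0571  0.1579]
6 tip-based TCP [ 0.5298 -0.0548  0.1516] gp-based [ 0.5268 -0.0555  0.1497]
-6 tip-based TCP [ 0.5364 -0.0529  0.1418] gp-based [ 0.5335 -0.0536  0.1398]
-16 tip-based TCP [ 0.5419 -0.0513  0.1336] gp-based [ 0.539  -0.052   0.1316]
-26 tip-based TCP [ 0.5474 -0.0498  0.1254] gp-based [ 0.5445 -0.0504  0.1235]
home TCP in fork [-15.69198981   0.77590963  39.62409425]
```

```bash
python3 -m handwheel '{"hand":[-0.8,-0.8,-0.8,-0.8,-0.8,-0.8,-0.8,-0.8],"translation":[[0,2,2],[0,5,4],[0.5,8.5,4],[1,12,4],[1.5,15.5,4],[2,19,4],[2.5,22.5,4],[3,26,4]],"spin":[0,0,0,0,0,0,0,0]}' 60;  python3 -m handwheel '{"hand":[-0.8,-0.8,-0.8,-0.8,-0.8,-0.8,-0.8,-0.8],"translation":[[0.5,1,0],[1,2,0],[1.5,3,0],[2,4,0],[2.5,5,-0.5],[2.8,5.7,-1],[2.9,5.8,-1.5],[2.9,5.8,-2]],"spin":[0,0,0,0,0,0,0,0]}';  python3 - <<'E'
from h import *
snap('scene','s16.png');snap('wrist','w16.png'); print(ctrl.observe()['ee_pos'],ctrl.observe()['wrist_force'],ctrl.observe()['gripper_width'])
b=load('s16')['img'][200:300,300:420,::-1]; cv2.imwrite('pics/c17.png',cv2.resize(b,None,fx=6,fy=6,interpolation=3))
E
```

```text
clock: 20.88
ee_pos: [0.47, -0.1185, 0.2153]
eef_rot: [-0.001, 0.6, 0.8, -0.0]
wrist_force: [0.5, -0.3, -0.5]
gripper_width: 0.0138
clock: 21.55
ee_pos: [0.5002, -0.0624, 0.1959]
eef_rot: [-0.0, 0.6, 0.8, -0.0]
wrist_force: [0.4, -0.1, -0.4]
gripper_width: 0.0142
[ 0.49923024 -0.06263472  0.19542435] [ 0.99565617 -0.17768506  0.31617391] 0.014153098822734106
```

View pics/c17.png

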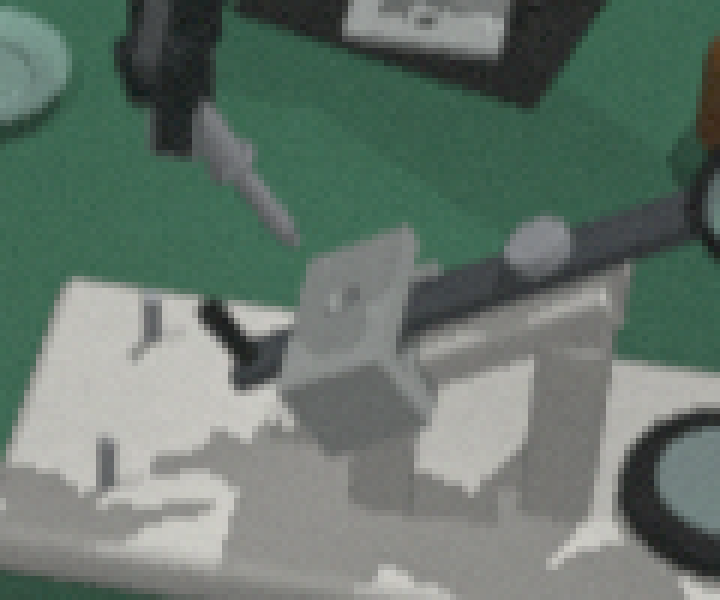

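View pics/w16.png

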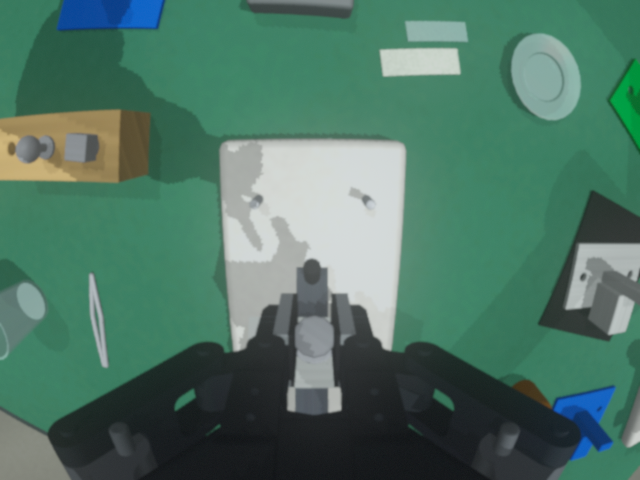

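```bash
python3 -m handwheel '{"hand":[-0.8,-0.8,-0.8,-0.8,-0.8,-0.8,-0.8,-0.8],"translation":[[0.4,0.1,-0.6],[0.8,0.2,-1.2],[1.2,0.3,-1.8],[1.6,0.4,-2.4],[1.9,0.5,-2.8],[2.2,0.6,-3.2],[2.45,0.6,-3.6],[2.45,0.6,-3.6]],"spin":[0,0,0,0,0,0,0,0]}' 30;  python3 - <<'E'
from h import *
snap('scene','s17.png');snap('wrist','w17.png'); print(ctrl.observe()['ee_pos'],ctrl.observe()['wrist_force'],ctrl.observe()['gripper_width'])
b=load('s17')['img'][200:300,300:420,::-1]; cv2.imwrite('pics/c18.png',cv2.resize(b,None,fx=6,fy=6,interpolation=3))
E
```

```text
clock: 22.32
ee_pos: [0.5252, -0.0563, 0.16]
eef_rot: [-0.0, 0.6, 0.8, 0.0]
wrist_force: [1.8, -0.4, -0.7]
gripper_width: 0.0143
[ 0.52480394 -0.05644163  0.1607642 ] [ 0.27308776  0.39948822 -0.81824806] 0.013831442000282166
```

View pics/c18.png

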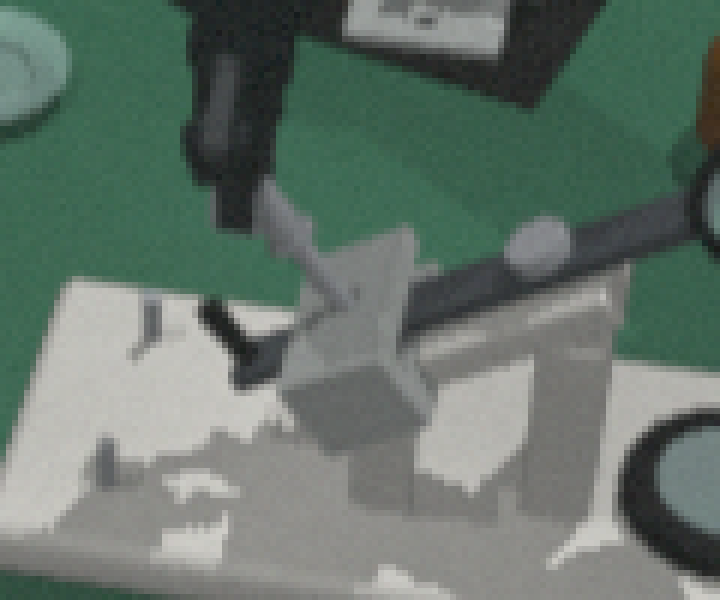

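```bash
python3 -m handwheel '{"hand":[-0.8,-0.8,-0.8,-0.8,-0.8,-0.8,-0.8,-0.8],"translation":[[0.2,0.05,-0.3],[0.35,0.1,-0.6],[0.5,0.15,-0.9],[0.65,0.2,-1.2],[0.8,0.25,-1.4],[0.95,0.3,-1.7],[1.05,0.3,-1.9],[1.05,0.3,-1.9]],"spin":[0,0,0,0,0,0,0,0]}' 30;  python3 - <<'E'
from h import *
snap('scene','s18.png');snap('wrist','w18.png'); print(ctrl.observe()['ee_pos'],ctrl.observe()['wrist_force'],ctrl.observe()['gripper_width'])
b=load('s18')['img'][200:300,300:420,::-1]; cv2.imwrite('pics/c19.png',cv2.resize(b,None,fx=6,fy=6,interpolation=3))
E
```

```text
clock: 23.08
ee_pos: [0.5363, -0.0533, 0.1418]
eef_rot: [0.001, 0.6, 0.8, 0.001]
wrist_force: [4.3, 0.9, -0.5]
gripper_width: 0.014
[ 0.53617063 -0.0533534   0.14194722] [ 4.99529299 -0.10055248 -0.80699829] 0.01399148339193959
```

View pics/c19.png

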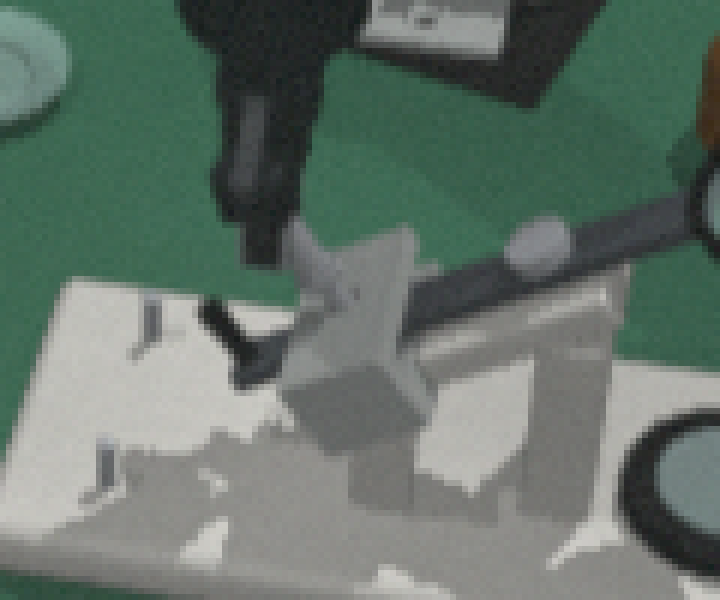

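```bash
python3 -m handwheel '{"hand":[-0.8,-0.8,-0.8,-0.8,-0.8,-0.8,-0.8,-0.8],"translation":[[0.25,0.05,-0.2],[0.45,0.1,-0.5],[0.65,0.15,-0.8],[0.8,0.2,-1.05],[1.0,0.25,-1.3],[1.1,0.3,-1.5],[1.2,0.3,-1.65],[1.2,0.3,-1.65]],"spin":[0,0,0,0,0,0,0,0]}' 30;  python3 - <<'E'
from h import *
snap('scene','s19.png');snap('wrist','w19.png'); print(ctrl.observe()['ee_pos'],ctrl.observe()['wrist_force'],ctrl.observe()['gripper_width'])
b=load('s19')['img'][200:300,300:420,::-1]; cv2.imwrite('pics/c20.png',cv2.resize(b,None,fx=6,fy=6,interpolation=3))
E
```

```text
clock: 23.85
ee_pos: [0.5452, -0.0509, 0.1287]
eef_rot: [-0.0, 0.6, 0.8, -0.001]
wrist_force: [-13.1, -0.7, 29.1]
gripper_width: 0.0138
[ 0.54516984 -0.05093491  0.12865509] [-13.33292641   0.47035309  30.29150372] 0.013890538814122343
```

View pics/c20.png

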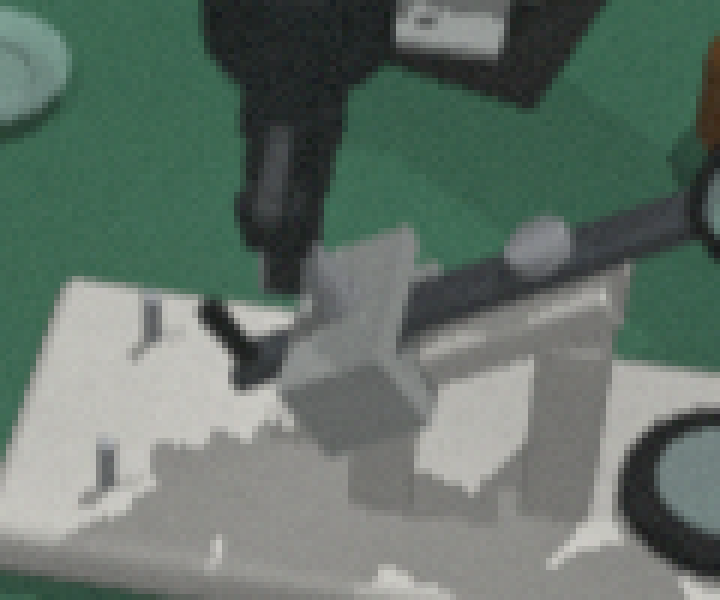

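Run:
```python
from h import *
b=load('s19')['img'][232:266,338:378,::-1]; cv2.imwrite('pics/c21.png',cv2.resize(b,None,fx=15,fy=15,interpolation=3))
b=load('w19')['img'][250:430,230:400,::-1]; cv2.imwrite('pics/c22.png',cv2.resize(b,None,fx=3.3,fy=3.3,interpolation=3))
```

```text
(no output)
```

View pics/c21.png

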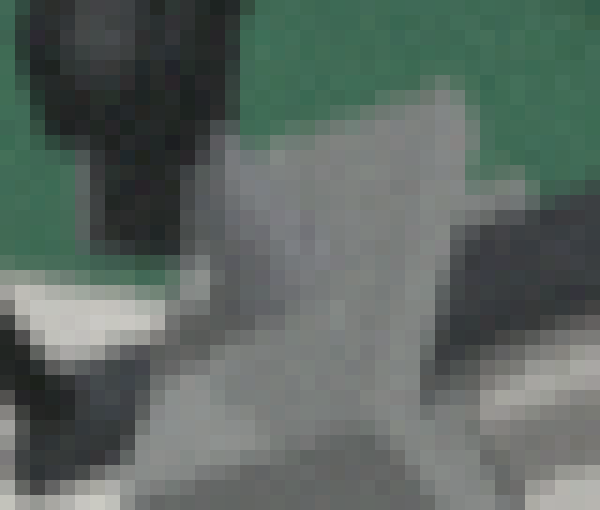

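View pics/c22.png

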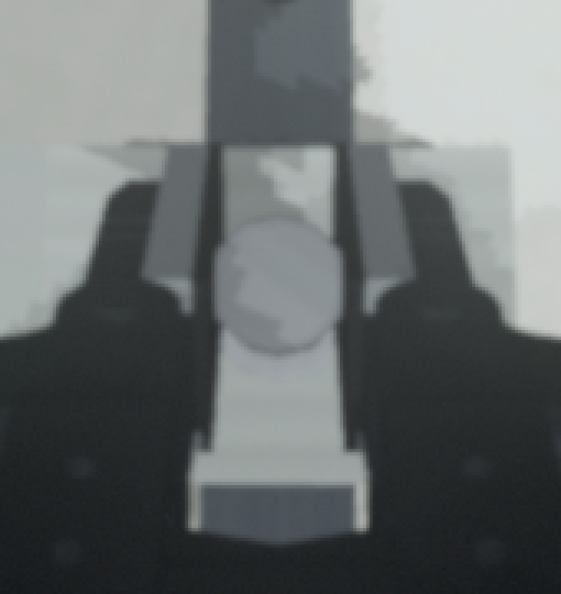

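```bash
python3 -m handwheel '{"hand":[-0.8,-0.8,-0.6,-0.45,-0.45,-0.45,-0.45,-0.45],"translation":[[-0.2,-0.05,0.3],[-0.3,-0.05,0.4],[-0.3,-0.05,0.4],[-0.3,-0.05,0.4],[-0.3,-0.05,0.4],[-0.3,-0.05,0.4],[-0.3,-0.05,0.4],[-0.3,-0.05,0.4]],"spin":[0,0,0,0,0,0,0,0]}' 20;  python3 - <<'E'
from h import *
snap('scene','s20.png');snap('wrist','w20.png'); print(ctrl.observe()['ee_pos'],ctrl.observe()['wrist_force'],ctrl.observe()['gripper_width'])
b=load('s20')['img'][232:266,338:378,::-1]; cv2.imwrite('pics/c23.png',cv2.resize(b,None,fx=15,fy=15,interpolation=3))
b=load('w20')['img'][250:430,230:400,::-1]; cv2.imwrite('pics/c24.png',cv2.resize(b,None,fx=3.3,fy=3.3,interpolation=3))
E
```

```text
clock: 24.62
ee_pos: [0.5438, -0.0509, 0.1289]
eef_rot: [-0.0, 0.6, 0.8, -0.0]
wrist_force: [0.3, 0.4, 0.1]
gripper_width: 0.0236
[ 0.54404867 -0.05093067  0.12913075] [-0.38376718  0.08705071  0.05890061] 0.0234993749301714
```

View pics/c23.png

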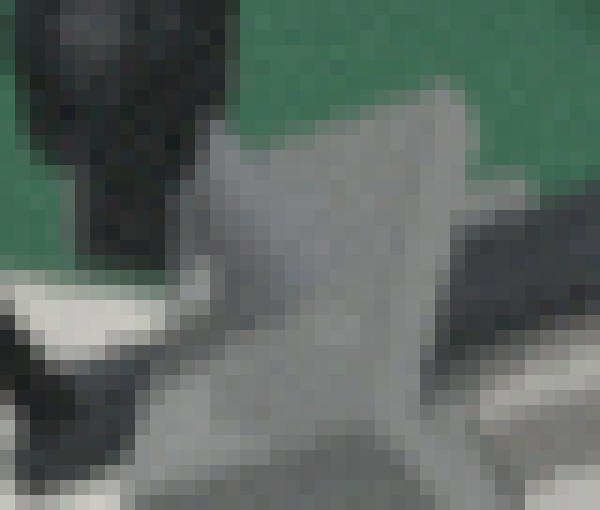

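View pics/c24.png

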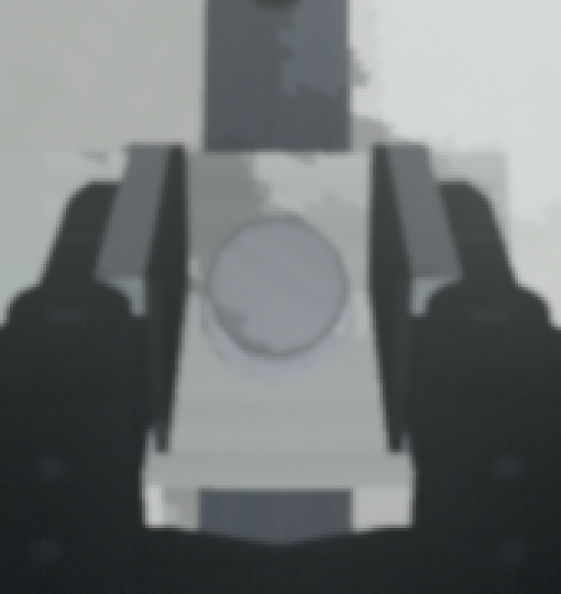

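Run:
```python
from h import *
w=load('w20')
def pt(w,u,v):
    u0,v0=int(round(u)),int(round(v)); z=np.median(w['range_z'][v0-2:v0+3,u0-2:u0+3]); o,d=fray(w,u,v); f=w['pose'][:3,2]; return w2f(o+d*z/(d@f))
print('grip top',pt(w,314.5,336.7),'offs',pt(w,310,334),pt(w,320,340))
print('plate top',pt(w,230+279/3.3,250+400/3.3),pt(w,230+230/3.3,250+190/3.3),pt(w,230+330/3.3,250+190/3.3))
for z in (66,70,74): print(z,onfork(*fray(w,314.5,336.7),z))
s=load('s20'); P=cloud(s)
for (x,y) in ((230,165),(250,190),(275,240),(350,250)):
    print('scene',w2f(P[int(232+y/15),int(338+x/15)]))
```

```text
grip top [-0.89353557  0.70442363 65.0684756 ] offs [-1.87361381 -0.95349616 65.28504917] [ 0.36458318  2.71799963 65.60287422]
plate top [12.69861135  0.96994317 21.10101911] [-18.54699475  -6.44891261  21.22559017] [-18.60745599   8.45921817  21.22668747]
66 [-0.82371112  0.70059559 66.        ]
70 [-0.52388238  0.68415781 70.        ]
74 [-0.22405363  0.66772003 74.        ]
scene [ 7.3253664  -4.00243447 50.17508888]
scene [ 5.91994419 -1.31337924 44.35081313]
scene [ 6.88013472 -6.88769477 34.8524951 ]
scene [11.50632841  3.43597729 22.1393441 ]
```

Pin grip top reads fork z ≈ 65–66 (66 is home), on axis within 1 mm. Opening wider and retreating up.

```bash
python3 -m handwheel '{"hand":[-0.3,-0.2,-0.1,0,0,0,0,0],"translation":[[0,0,0],[0,0,0],[0,0,0],[0,0,0],[0,0,0.5],[0,0,1.5],[0,0,3],[0,0,4.5]],"spin":[0,0,0,0,0,0,0,0]}' 20; python3 -m handwheel '{"hand":[0,0,0,0,0,0,0,0],"translation":[[0,0,2],[-1,0,4],[-3,-0.5,6],[-5,-1,6],[-7,-1.5,6],[-8,-2,6],[-8,-2,6],[-8,-2,6]],"spin":[0,0,0,0,0,0,0,0]}';  python3 - <<'E'
from h import *
snap('scene','s21.png');w=snap('wrist','w21.png'); print(ctrl.observe()['ee_pos'],ctrl.observe()['wrist_force'],ctrl.observe()['gripper_width'])
b=load('s21')['img'][200:300,300:420,::-1]; cv2.imwrite('pics/c25.png',cv2.resize(b,None,fx=6,fy=6,interpolation=3))
E
```

```text
clock: 25.38
ee_pos: [0.5439, -0.0509, 0.1754]
eef_rot: [-0.0, 0.6, 0.8, -0.0]
wrist_force: [0.5, -0.4, 0.3]
gripper_width: 0.0422
clock: 26.05
ee_pos: [0.4645, -0.0712, 0.2349]
eef_rot: [0.0, 0.6, 0.8, 0.0]
wrist_force: [-0.5, -0.1, 0.1]
gripper_width: 0.0425
[ 0.46507224 -0.07100781  0.23447235] [-0.50878193 -0.31484735 -0.57130406] 0.04262655282729134
```

View pics/c25.png

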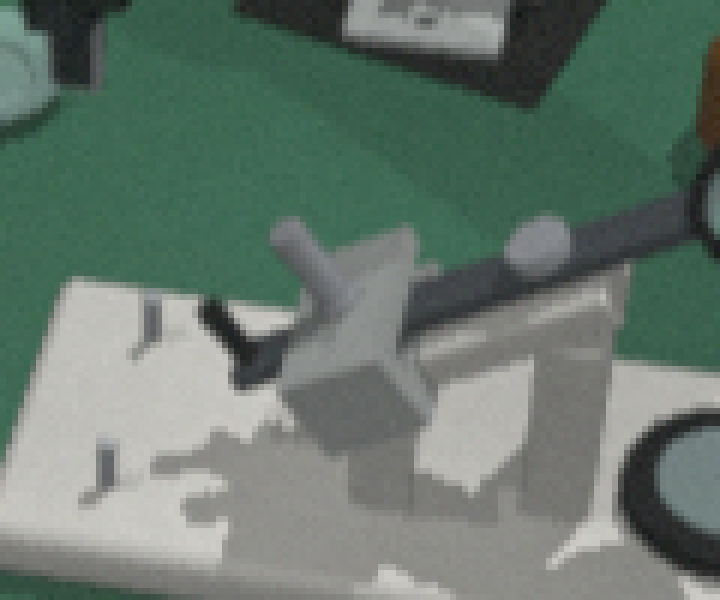

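View pics/w21.png

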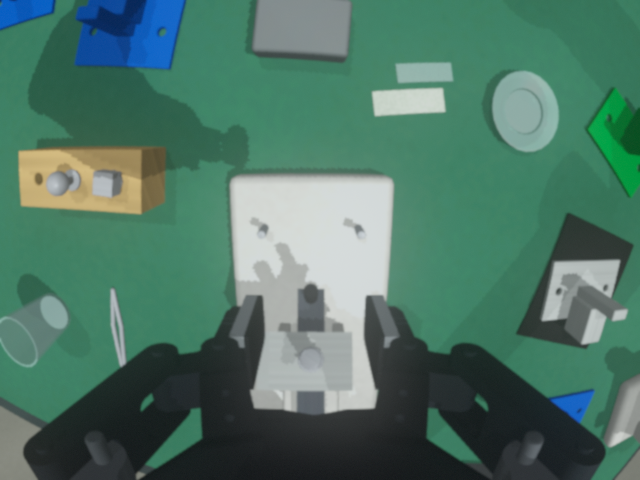

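View pics/s21.png

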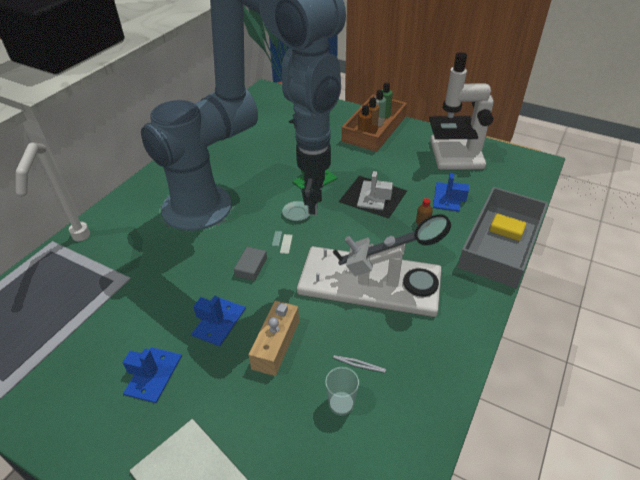

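Run:
```python
from h import *
w=load('w21')
def pt(w,u,v,k=1):
    u0,v0=int(round(u)),int(round(v)); z=np.median(w['range_z'][v0-k:v0+k+1,u0-k:u0+k+1]); o,d=fray(w,u,v); f=w['pose'][:3,2]; return w2f(o+d*z/(d@f))
print('grip top',pt(w,311,358),'plate',pt(w,280,360),pt(w,340,360))
s=load('s21'); P=cloud(s)
# pin axis in scene: grip top end centre and base centre
t=f2w([0,0.7,50]); 
A=onvert(s,300+289/6,200+232/6,t); B=onvert(s,300+340/6,200+298/6,t); d=B-A
print(A,B,np.degrees(np.arctan2(d[0],-d[1])))
V,U=np.mgrid[:480,:640]
m=(U>350)&(U<400)&(V>165)&(V<215)&(P[...,2]>.08)&(P[...,2]<.1)
print('handle top',np.median(P[m],0),m.sum())
```

```text
grip top [-1.28178564  1.13156538 65.84510657] plate [  0.07986957 -25.04572743  20.96185141] [-0.22955169 25.12348644 20.93384845]
[-7.24407059 12.12195845] [ 15.11385051 -21.60811362] 33.53834016646159
handle top [0.46063208 0.29308153 0.08896837] 35
```

Run:
```python
from bench import workorder
print(workorder.hand_in())
```

```text
the job is handed in; nothing more can be done
None
```

The magnifier is set up and the job was handed in at about 26 s of the 70 s allowed; the hand-in itself reports no verdict.

**What I did**
- **Transport plate:** I lifted it straight up off its posts by the handle and laid it flat on the mat.
- **Lens arm:** I pushed the knob in until the tail met the stop, where the push force rose to about 7 N.
- **Lock pin:** I took the straight-gripped pin from the rack. The tool cannot tilt, so I used the emptying rack hole to turn the pin about 32° in the grip. I then pushed it in until it stopped at about 33 N and let go.

**Last checks**
- **Transport plate:** the top of the handle is at (0.461, 0.293, 0.089) m. That is about 5 mm from the mat's centre, at the right height, and it looks flat in the picture.
- **Lens arm:** I measured it at 0.014–0.019 rad right after the push. I did not measure it again, but the pin going fully through the holes agrees with it being on the stop.
- **Lock pin:** its top is 44.9 mm above the upper plate (44 when fully home) and 1–2 mm off the hole axis.
- **Rest of the scene:** the other two pins, the bottle and the tweezers look unmoved, and the robot is clear of everything.

**Disagreements**
- **Camera positions:** the views differed by 2–4 mm on where the fork and the pin are, so I used values in between.
- **Fully home or jammed:** the push stopped about 4 mm short of where I had calculated. I let go and measured the pin's height, which showed it home.
- **Pin angle:** my rough reading of the inserted pin's lean was 33.5° rather than 35°, which is within the allowed 0.1 rad.

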